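# Strip the reagent pump and lock the service cover for transport

## Robot

A 6-joint arm with a two-finger parallel gripper is mounted at the origin on the work surface. World frame = base frame: x ahead of the robot, y to its left, z up, the work surface at z = 0. Lengths are in mm, angles in rad, forces in N, time in s.
With the tool pointing down it reaches from about 300 to 775 mm from the base axis. Payload 14.6 kg.
Tool frame: the origin (TCP) lies midway between the tips of the shut fingers; the grasp point (between the pads) lies 19 mm behind it; z points along the fingers, y is the direction in which the jaws open and shut (so a half turn about z gives the same grasp; the last joint's range is limited). The gripper opens to 94 mm and grips with 3 to 60 N. Pads are 16 mm wide; open, the fingers measure 119 mm over their backs; the gripper's body (75 mm by 177 mm) begins 78 mm behind the grasp point.
Start: joints at [-1.328, 0.3, 1.521, -0, 1.321, -0.067], TCP at [167.67, -523.809, 169.546] pointing down, gripper open.
Joint ranges: [-3.03, 3.03], [-0.79, 2.21], [0.23, 2.52], [-1.04, 4.18], [0, 3.07], [-2.55, 2.55]. Speed limits (rad/s): [2.22, 2.22, 2.57, 3.14, 3.14, 3.14].

## Interface

Orientations are given as [roll, pitch, yaw] about the fixed x, y, z axes, in that order (R = Rz(yaw) Ry(pitch) Rx(roll)).
In Python, from cell import manip gives the robot as it stands.
- The arm moves only by the tool play_rows, never from a script. Its argument "commands" is a list of rows, each an object of numbers: "x", "y", "z": the shift along the tool's x, y, z in m; "wx", "wy", "wz": the turn, a rotation vector about the tool's x, y, z in degrees; "grip": the opening, from 0 (shut) to 1 (fully open). In form: [{"x": .., "y": .., "z": .., "wx": .., "wy": .., "wz": .., "grip": ..}, ...]. A call has 1 to 20 rows; each row shifts and turns the commanded pose from where the row before left it, along the tool's axes as they then stand; what a row does not reach is not made up. A row lasts 1/8 s, in which the tool goes at most 62.5 mm and 10.7 degrees, less where a joint would pass 70% of its speed; a pose out of reach is approached as far as the arm can. A call is refused whole if a number of a shift passes 0.0625 or a number of a turn 10.7, either way. A call with a gripper value outside its range is refused whole. The fingers move at their own pace and stop on an object; "squeeze" is the grip in N (left out, the last holds). Time passes only in rows, so rows that do not move let the fingers close. It gives the time, the measured TCP pose, the force and the opening at its end, in the units of the state.
- manip.read_state(): the state, without advancing time (a new reading comes with each control period).
- manip.camera(name): name is "scene" or "side" or "wrist"; returns (picture, depth): 384x512x3 uint8, red, green, blue; 384x512 float32, mm along the optical axis (not along the pixel's ray), 0 where there is no reading.
- manip.camera_info(name): a dict with "intrinsics" (3x3 intrinsics, pixels), "camera_from_world" (4x4, takes a point from world to camera coordinates); the wrist camera has in their place "tool_from_camera" (4x4, takes a point from camera to tool coordinates, whose origin is the TCP and whose axes are the flange's). Camera axes: x right, y up, looking along -z (the intrinsics and any distortion apply to the point x, -y, -z); pixel columns grow to the right and rows downward; lengths in mm; the calibration is good to about 2 mm. The wrist camera is an equidistant fisheye: a pixel r from the principal point sees the ray r / f radians off the axis. A picture is of the moment at which its call begins: read the wrist's pose just before it. camera_info takes no time and is no camera call.
- manip.sign_off(): hands the job in, once; it reports no verdict.
The state is a dict: "clock": time; "joints": joint angles; "qd": joint speeds; "effort": joint torques, N m; "eef_pos": TCP position; "eef_rot": TCP orientation; "wrist_force": force on the tool from outside, world axes, zero at the start; "moment": the same for the moment, N m; "finger_gap": finger opening in mm.
Only numpy, scipy, OpenCV 4.12 (cv2) and the standard library are available. Lean on these libraries where they do the work, as an engineer would, in place of code of your own. Each camera call takes 0.05 s, during which the arm holds its last target.

## Task

Get the analyser ready for transport: slide every pump head off the open end of its motor shaft and put them all in the teal tray. Then set the white service cover flat inside the rim over the pump bay and fasten it with both wing-head quarter-turn fasteners from the foam block: line each one up with its slot, push it fully home and turn it a quarter turn clockwise so that it is locked. Leave the amber bottle, the cup and the vial rack alone.

Things in the scene. Friction and masses are not known exactly. Their poses are not given: they have to be found in the camera images.
- analyser: Fixed cream analyser 290 (x) x 300 (y) x 110 mm high; low hood at x > 82 mm. Origin on the bench under the middle of its open pump bay; z up, y along the shaft. Bay 130 (x) x 170 (y) mm, floor at 35 mm. On the deck (z 110) a rim 5 mm high and wide encloses 158 (x) x 260 (y) mm round the bay: seat of the cover, whose origin then lies at [0, 0, 110] mm, y along this y (or reversed).
- shaft_root (a point): Fixed end of the steel motor shaft, on its axis, at the dark gearbox: [0, 70, 80] mm in the analyser's frame. The shaft is horizontal, 12 mm thick, and runs along the analyser's -y.
- shaft_tip (a point): Free end of the motor shaft, on its axis: [0, -24, 80] mm in the analyser's frame. Beyond it are 61 mm of free bay up to the bay's wall. Axes as the analyser's.
- slot_left (a point): Centre of the fastener slot at the analyser's +y end, on the deck: [0, 106, 110] mm in its frame; axes as the analyser's. Cut through a 4 mm steel plate, 25 mm long along x, 10 mm wide along y, pocket 32 mm deep below. Stops under the plate let a fastener that is fully home turn about 90 degrees clockwise (seen from above); anticlockwise is blocked.
- slot_right (a point): The same kind of slot at the analyser's -y end, with the same direction and stops: [0, -106, 110] mm in the analyser's frame.
- head1: Pump head, one of up to four alike (None if absent): light grey block with blue edges, 42 (x) x 18 (y) x 44 (z) mm, 90 g, two blue 7 mm barbs on top. Origin at the block's middle. Square through bore 18 mm along y, centred 3 mm above the origin. It starts hanging on the shaft, axes as the analyser's, origin 6 mm below the shaft's axis, at least 2 mm from the next. In the tray it may lie anyhow.
- head2: Pump head, one of up to four alike (None if absent): light grey block with blue edges, 42 (x) x 18 (y) x 44 (z) mm, 90 g, two blue 7 mm barbs on top. Origin at the block's middle. Square through bore 18 mm along y, centred 3 mm above the origin. It starts hanging on the shaft, axes as the analyser's, origin 6 mm below the shaft's axis, at least 2 mm from the next. In the tray it may lie anyhow.
- head3: Pump head, one of up to four alike (None if absent): light grey block with blue edges, 42 (x) x 18 (y) x 44 (z) mm, 90 g, two blue 7 mm barbs on top. Origin at the block's middle. Square through bore 18 mm along y, centred 3 mm above the origin. It starts hanging on the shaft, axes as the analyser's, origin 6 mm below the shaft's axis, at least 2 mm from the next. In the tray it may lie anyhow.
- head4: Pump head, one of up to four alike (None if absent): light grey block with blue edges, 42 (x) x 18 (y) x 44 (z) mm, 90 g, two blue 7 mm barbs on top. Origin at the block's middle. Square through bore 18 mm along y, centred 3 mm above the origin. It starts hanging on the shaft, axes as the analyser's, origin 6 mm below the shaft's axis, at least 2 mm from the next. In the tray it may lie anyhow.
- cover: White flat cover 154 (x) x 256 (y) x 4 mm, 0.35 kg, at first flat on the bench. Origin at the centre of its underside, z up. A dark bar handle over the centre runs along y: 12 mm wide (x), 90 mm long, 30 to 42 mm above the origin, free below but for 10 mm feet at its ends. Square 30 mm holes at y = -106 and +106 mm come over the slots.
- stud1: Wing-head fastener, one of two alike, 60 g. Origin at the underside of its flange (44 mm across, 4 mm thick), z up. Blue wing 36 (x) x 12 (y) mm, z 4 to 30 mm, white line on top. Below, 8 mm shank and cross bar 22 (x) x 7 (y) mm at z -14 to -10, tapered nose to -17. Starts upright in the foam, turned anyhow. Enters with x along the slot; home: origin at z 114 mm; locked: x along the analyser's y.
- stud2: Wing-head fastener, one of two alike, 60 g. Origin at the underside of its flange (44 mm across, 4 mm thick), z up. Blue wing 36 (x) x 12 (y) mm, z 4 to 30 mm, white line on top. Below, 8 mm shank and cross bar 22 (x) x 7 (y) mm at z -14 to -10, tapered nose to -17. Starts upright in the foam, turned anyhow. Enters with x along the slot; home: origin at z 114 mm; locked: x along the analyser's y.
- foam: Fixed white foam block, 70 (x) x 150 (y) x 40 mm high, with two square wells 30 mm wide and 28 mm deep at y = +40 and -40 mm, in which the fasteners stand, flange on the foam. Origin at the centre of its underside.
- tray: Teal open tray, 140 (x) x 200 (y) x 30 mm high, walls and floor 4 mm, 0.5 kg, loose on the bench. Origin at the centre of its underside, z up.
- bottle: Bystander: amber bottle, 68 mm thick and 150 mm high, standing. Origin at the centre of its underside.
- cup: Bystander: small clear plastic cup, 66 mm wide and 65 mm high, standing. Origin at the centre of its underside.
- vials: Bystander: white foam rack full of white-capped vials, 90 (x) x 82 (y) x 65 mm high. Origin at the centre of its underside.
Mind the look-alikes: they are no part of the job. What is shaped like the head1 but black or pink is not meant.

How it is judged:
By the outcome, as a careful person would: the job done as asked, in the order asked, and still so for the second after the job is handed in, with the robot touching nothing.
Of head1, head2, head3, head4 only 2 to 4 are there at a start; the rules pass over those that are not, and their reading is None.
At some moment in a run one of tray, cover may be knocked a few centimetres aside while the robot is not near it.
It also fails if it takes over 210 s, if anything falls off the work surface, if the arm or the gripper's body presses on something with over 40 N, if the wrist force passes 120 N, or if a joint passes its speed limit or range.

## Working session

There is one attempt and no reset: what is moved stays moved. The work goes in short steps, Python scripts to look and compute and a tool call to move; the robot and the scene stay as the last step left them, time stands still between calls to the robot, and variables do not carry over. Pictures are saved under pics/ and viewed, and the job is handed in when it is done.

Besides the shell and the picture viewer there is one more tool, called as name(argument=value, ...) on one line, values as JSON. play_rows: Moves the arm, as the interface text tells. Its arguments: {"type":"object","properties":{"commands":{"type":"array"},"squeeze":{"type":"number"}},"required":["commands"]}

```bash
ls; mkdir -p pics; python3 - <<'E'
from cell import manip
import cv2,numpy as np
s=manip.read_state(); print(s)
for n in ["scene","side","wrist"]:
    p,d=manip.camera(n); cv2.imwrite(f"pics/a_{n}.png",p[:,:,::-1]); np.savez(f"pics/a_{n}.npz",p=p,d=d)
    i=manip.camera_info(n); print(n,{k:np.round(v,3).tolist() if not isinstance(v,str) else v for k,v in i.items()}, (d>0).mean())
E
```

```text
pics
{'clock': 0.0, 'joints': array([-1.32759439e+00,  3.00450603e-01,  1.52161912e+00, -1.03867609e-05,
        1.32071914e+00, -6.66057736e-02]), 'qd': array([ 0.0010807 , -0.0005509 ,  0.00074158,  0.00082805,  0.00102669,
        0.00077634]), 'effort': array([ 9.97265524e-04, -5.31803799e+01, -3.52736270e+01,  7.09080650e-02,
        2.43729103e-02, -1.09736650e-04]), 'eef_pos': array([ 167.59383008, -523.50038273,  168.9815179 ]), 'eef_rot': array([-3.14039843e+00, -6.95770667e-05,  3.09810242e-01]), 'wrist_force': array([ 0.48734126, -0.3782787 ,  0.73236211]), 'moment': array([-0.03345221,  0.04364783,  0.02752957]), 'finger_gap': 94.25973077473736}
scene {'intrinsics': [[448.844, 0.0, 254.167], [0.0, 448.844, 189.578], [0.0, 0.0, 1.0]], 'camera_from_world': [[0.792, 0.61, -0.019, -443.479], [-0.45, 0.605, 0.657, 172.633], [0.412, -0.511, 0.754, -1481.991], [0.0, 0.0, 0.0, 1.0]]} 0.9959004720052084
side {'intrinsics': [[407.208, 0.0, 253.878], [0.0, 407.208, 198.326], [0.0, 0.0, 1.0]], 'camera_from_world': [[-0.875, -0.484, -0.018, 511.745], [0.328, -0.62, 0.713, -272.142], [-0.356, 0.618, 0.701, -1131.375], [0.0, 0.0, 0.0, 1.0]]} 0.9962361653645834
wrist {'intrinsics': [[297.319, 0.0, 252.418], [0.0, 297.319, 191.59], [0.0, 0.0, 1.0]], 'tool_from_camera': [[0.0, 0.961, 0.275, 79.707], [1.0, -0.001, 0.001, 0.042], [0.001, 0.275, -0.961, -214.779], [0.0, 0.0, 0.0, 1.0]]} 0.9960784912109375
```

View pics/a_scene.png

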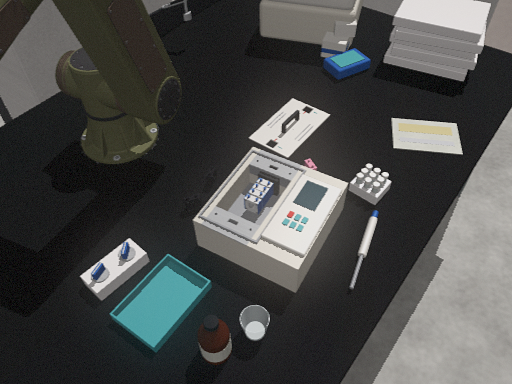

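View pics/a_side.png

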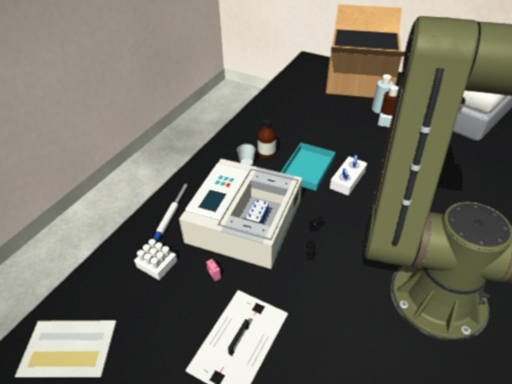

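View pics/a_wrist.png

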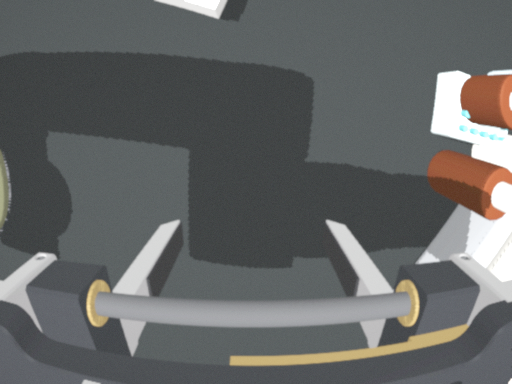

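The scene view shows the analyser in the middle (about 272,215), cover at (290,127), tray at (162,300), foam at (115,268), bottle and cup near the tray. I will turn depth into world points next.

```bash
cat > h.py <<'E'
from cell import manip
import numpy as np, cv2
from scipy.spatial.transform import Rotation as R
def cloud(name,d,T=None):
    """world xyz per pixel. wrist: T = world_from_tool"""
    i=manip.camera_info(name); K=np.array(i["intrinsics"]); h,w=d.shape
    u,v=np.meshgrid(np.arange(w),np.arange(h)); x=(u-K[0,2])/K[0,0]; y=(v-K[1,2])/K[1,1]
    if name=="wrist":
        r=np.hypot(x,y); t=np.tan(np.minimum(r,1.4))/np.maximum(r,1e-9); x=x*t; y=y*t
        M=T@np.array(i["tool_from_camera"])
    else: M=np.linalg.inv(np.array(i["camera_from_world"]))
    P=np.stack([x*d,-y*d,-d,np.ones_like(d)],-1)
    P=P@M.T; P=P[...,:3].copy(); P[d<=0]=np.nan; return P
def toolT(s=None):
    s=s or manip.read_state(); T=np.eye(4); T[:3,:3]=R.from_euler('xyz',s["eef_rot"]).as_matrix(); T[:3,3]=s["eef_pos"]; return T
def snap(name,tag):
    T=toolT(); p,d=manip.camera(name); cv2.imwrite(f"pics/{tag}_{name}.png",p[:,:,::-1]); np.savez(f"pics/{tag}_{name}.npz",p=p,d=d,T=T)
    return p,d,cloud(name,d,T)
def load(name,tag):
    z=np.load(f"pics/{tag}_{name}.npz"); return z["p"],z["d"],cloud(name,z["d"],z["T"] if "T" in z else None)
def rect(P):
    r=cv2.minAreaRect(P[:,:2].astype(np.float32)); return np.round(r[0],1),np.round(r[1],1),round(r[2],1)
def st():
    s=manip.read_state(); print("t %.2f"%s["clock"],"pos",np.round(s["eef_pos"],1),"rot",np.round(np.degrees(s["eef_rot"]),1),"F",np.round(s["wrist_force"],1),"gap %.1f"%s["finger_gap"])
E
python3 - <<'E'
from h import *
def comps(m,P,lo,hi,amin=40):
    m=(m&(P[...,2]>lo)&(P[...,2]<hi)).astype(np.uint8)
    n,l,s,c=cv2.connectedComponentsWithStats(m)
    for k in range(1,n):
        if s[k,4]>=amin:
            Q=P[l==k]; print("  px",np.round(c[k]),s[k,4],"rect",*rect(Q),"z",np.round(np.percentile(Q[:,2],[5,50,95]),1))
for n in ["scene","side"]:
    p,d,P=load(n,"a"); hsv=cv2.cvtColor(p,cv2.COLOR_RGB2HSV); H,S,V=[hsv[...,k] for k in range(3)]
    inr=(np.hypot(P[...,0],P[...,1])<1100)&(P[...,0]>100)
    print(n,"teal"); comps(inr&(abs(H.astype(int)-90)<12)&(S>120),P,-20,60)
    print("bright deck"); comps(inr&(V>120),P,100,122,100)
    print("hood"); comps(inr&(V>60),P,112,170,100)
    print("foam"); comps(inr&(V>120)&(S<60),P,33,48)
    print("cover"); comps(inr&(V>120)&(S<60),P,-8,10,100)
    print("cover dark/hdl"); comps(inr&(P[...,1]>-900),P,25,32,20)
    print("blue"); comps(inr&(abs(H.astype(int)-112)<14)&(S>100),P,40,140,8)
    print("white caps"); comps(inr&(V>120)&(S<60),P,55,75,8)
E
```

```text
scene teal
  px [347.  58.] 325 rect [396.3 781.6] [114.   83.7] 61.6 z [38.8 43.  46.5]
  px [162. 303.] 4841 rect [ 531.8 -333.9] [162.9 222.1] 2.2 z [ 0.9  4.7 30. ]
bright deck
  px [345.  26.] 154 rect [329.3 872.1] [78.1 41.8] 31.3 z [101.5 115.3 121.5]
  px [276. 211.] 6769 rect [616.6   8.8] [291.8 305.3] 8.0 z [107.5 112.1 121.2]
hood
  px [324.  13.] 1279 rect [255.3 873.8] [318.4 170. ] 50.1 z [115.7 141.8 164.7]
  px [407.  32.] 478 rect [546.7 910.3] [ 66.6 129.1] 73.6 z [118.  145.1 166.8]
  px [294. 211.] 4167 rect [616.7  11.6] [289.8 286.2] 7.4 z [113.4 119.9 123.3]
foam
  px [398.  55.] 139 rect [530.5 918.2] [ 73.1 145.2] 61.7 z [33.4 37.3 46.7]
  px [372. 186.] 242 rect [764.4 281.3] [82.4 90.5] 87.0 z [33.3 35.4 39.2]
  px [238. 205.] 212 rect [518.1  -6.2] [43.2 72.6] 8.2 z [33.5 35.8 39.1]
  px [263. 215.] 135 rect [589.2   9.4] [21.  87.1] 7.6 z [33.4 35.6 38.3]
  px [114. 266.] 1213 rect [ 386.3 -345.9] [150.3  75.5] 85.4 z [36.7 40.4 45. ]
cover
  px [289. 127.] 2157 rect [419.2 377.9] [161.2 266.1] 0.7 z [0.9 4.6 8.2]
  px [425. 137.] 1612 rect [797.7 600.7
[... 5206 characters left out ...]
hite caps
  px [378.  99.] 31 rect [ 434.3 -823.4] [11.7 40. ] 71.1 z [57.1 63.3 73.3]
  px [458. 119.] 11 rect [ 104.7 -814.3] [ 6.2 14.5] 10.2 z [57.9 68.4 74.4]
  px [266. 144.] 68 rect [ 709.1 -322.7] [61.1 29.2] 29.4 z [55.1 63.6 72.5]
  px [246. 147.] 37 rect [ 764.8 -274. ] [63.9 34.8] 14.6 z [55.5 59.9 66.6]
  px [246. 154.] 27 rect [ 745.3 -234.6] [52.1 18.4] 35.4 z [56.9 60.4 65. ]
  px [343. 169.] 8 rect [ 402.4 -315. ] [13.8  6.9] 69.8 z [59.4 67.4 71.7]
  px [266. 193.] 146 rect [581.  -83.3] [118.6   8.6] 7.4 z [56.1 64.7 73.8]
  px [227. 242.] 381 rect [596.7 156.2] [289.6   8.1] 8.3 z [56.3 64.8 74.1]
  px [152. 252.] 340 rect [764.  283.9] [66.8 72.8] 86.8 z [56.5 63.2 66.6]
```

play_rows(commands=[{"x": 0.0489,"y": -0.0307,"z": -0.0083,"grip": 1},{"x": 0.0489,"y": -0.0307,"z": -0.0083,"grip": 1},{"x": 0.0489,"y": -0.0307,"z": -0.0083,"grip": 1},{"x": 0.0489,"y": -0.0307,"z": -0.0083,"grip": 1},{"x": 0.0489,"y": -0.0307,"z": -0.0083,"grip": 1},{"x": 0.0489,"y": -0.0307,"z": -0.0083,"grip": 1},{"x": 0.0489,"y": -0.0307,"z": -0.0083,"grip": 1},{"x": 0.0489,"y": -0.0307,"z": -0.0083,"grip": 1},{"x": 0.0489,"y": -0.0307,"z": -0.0083,"grip": 1},{"x": 0.0489,"y": -0.0307,"z": -0.0083,"grip": 1},{"x": 0.0489,"y": -0.0307,"z": -0.0083,"grip": 1},{"wz": -10,"grip": 1},{"wz": -10,"grip": 1},{"wz": -10,"grip": 1},{"wz": -10,"grip": 1},{"wz": -10,"grip": 1},{"wz": -10,"grip": 1},{"wz": -10,"grip": 1},{"wz": -10,"grip": 1},{"grip": 1}])

```text
$.commands[0]: bad value
```

```bash
python3 - <<'E'
from h import *
st(); snap("wrist","b"); 
E
```

```text
t 0.15 pos [ 167.6 -523.6  169.1] rot [-180.    -0.    17.8] F [ 0.3 -0.4  0.8] gap 93.8
```

View pics/b_wrist.png

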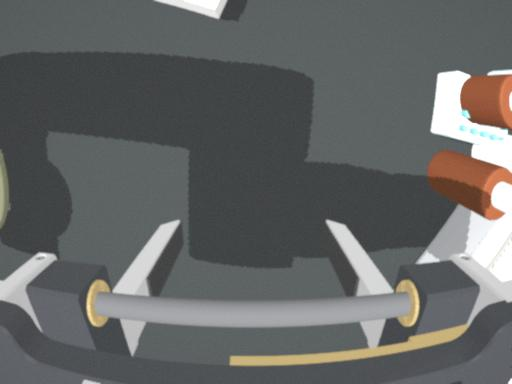

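The picture is unchanged (the arm has not moved): the call was refused, probably because rows need every key.

play_rows(commands=[{"x": 0.0489,"y": -0.0307,"z": -0.0083,"wx": 0,"wy": 0,"wz": 0,"grip": 1},{"x": 0.0489,"y": -0.0307,"z": -0.0083,"wx": 0,"wy": 0,"wz": 0,"grip": 1},{"x": 0.0489,"y": -0.0307,"z": -0.0083,"wx": 0,"wy": 0,"wz": 0,"grip": 1},{"x": 0.0489,"y": -0.0307,"z": -0.0083,"wx": 0,"wy": 0,"wz": 0,"grip": 1},{"x": 0.0489,"y": -0.0307,"z": -0.0083,"wx": 0,"wy": 0,"wz": 0,"grip": 1},{"x": 0.0489,"y": -0.0307,"z": -0.0083,"wx": 0,"wy": 0,"wz": 0,"grip": 1},{"x": 0.0489,"y": -0.0307,"z": -0.0083,"wx": 0,"wy": 0,"wz": 0,"grip": 1},{"x": 0.0489,"y": -0.0307,"z": -0.0083,"wx": 0,"wy": 0,"wz": 0,"grip": 1},{"x": 0.0489,"y": -0.0307,"z": -0.0083,"wx": 0,"wy": 0,"wz": 0,"grip": 1},{"x": 0.0489,"y": -0.0307,"z": -0.0083,"wx": 0,"wy": 0,"wz": 0,"grip": 1},{"x": 0.0489,"y": -0.0307,"z": -0.0083,"wx": 0,"wy": 0,"wz": 0,"grip": 1},{"x": 0,"y": 0,"z": 0,"wx": 0,"wy": 0,"wz": -10,"grip": 1},{"x": 0,"y": 0,"z": 0,"wx": 0,"wy": 0,"wz": -10,"grip": 1},{"x": 0,"y": 0,"z": 0,"wx": 0,"wy": 0,"wz": -10,"grip": 1},{"x": 0,"y": 0,"z": 0,"wx": 0,"wy": 0,"wz": -10,"grip": 1},{"x": 0,"y": 0,"z": 0,"wx": 0,"wy": 0,"wz": -10,"grip": 1},{"x": 0,"y": 0,"z": 0,"wx": 0,"wy": 0,"wz": -10,"grip": 1},{"x": 0,"y": 0,"z": 0,"wx": 0,"wy": 0,"wz": -10,"grip": 1},{"x": 0,"y": 0,"z": 0,"wx": 0,"wy": 0,"wz": -10,"grip": 1},{"x": 0,"y": 0,"z": 0,"wx": 0,"wy": 0,"wz": 0,"grip": 1}])

```text
clock: 2.7
eef_pos: [576.9, -38.2, 260.7]
eef_rot: [-3.141, -0.0, 1.705]
wrist_force: [0.1, -0.1, 0.3]
finger_gap: 94.0
```

```bash
python3 - <<'E'
from h import *
st(); snap("wrist","b"); 
E
```

```text
t 2.70 pos [576.9 -38.2 260.7] rot [-180.    -0.    97.7] F [ 0.1 -0.1  0.3] gap 94.0
```

View pics/b_wrist.png

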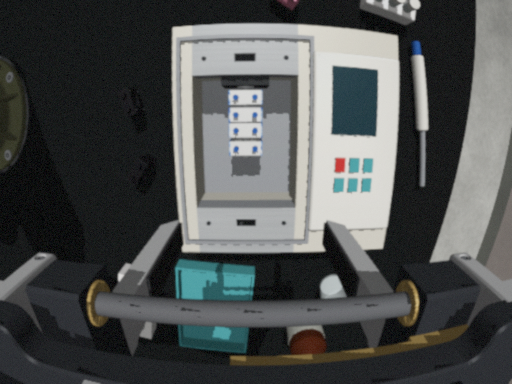

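Four heads hang on the shaft at (246,97), (246,115), (246,131) and (246,148); slots are at (245,57) and (246,222). Now I measure the analyser frame from the slots and rim.

```bash
python3 - <<'E'
from h import *
p,d,P=load("wrist","b")
g=p.max(2)
def at(u,v): return np.round(np.nanmedian(P[v-2:v+3,u-2:u+3].reshape(-1,3),0),1)
sl=[]
for (u,v) in [(245,57),(246,222)]:
    sub=(g[v-8:v+9,u-16:u+17]<50).astype(np.uint8); n,l,s,c=cv2.connectedComponentsWithStats(sub); k=1+s[1:,4].argmax()
    cu,cv_=c[k]+[u-16,v-8]; print("slot px",cu,cv_,s[k])
    # ray onto z=110
    i=manip.camera_info("wrist");K=np.array(i["intrinsics"]);T=np.load("pics/b_wrist.npz")["T"];M=T@np.array(i["tool_from_camera"])
    x,y=(cu-K[0,2])/K[0,0],(cv_-K[1,2])/K[1,1]; r=np.hypot(x,y);t=np.tan(r)/r
    dirn=M[:3,:3]@np.array([x*t,-y*t,-1]);o=M[:3,3]; q=o+dirn*(110-o[2])/dirn[2]; sl.append(q); print(q.round(1))
a,b=sl; c=(a+b)/2; v=a-b; print("len",np.linalg.norm(v[:2]),"center",c.round(1),"yaw",np.degrees(np.arctan2(v[1],v[0]))-90)
yaw=np.arctan2(v[1],v[0])-np.pi/2
np.savez("ana.npz",c=c[:2],yaw=yaw)
ey=v[:2]/np.linalg.norm(v[:2]);ex=np.array([ey[1],-ey[0]])
Q=P[...,:2]-c[:2]; A=np.stack([Q@ex,Q@ey,P[...,2]],-1)
for (u,vv) in [(246,97),(246,115),(246,131),(246,148),(246,160),(246,166),(246,172),(246,185),(300,50),(300,220),(360,210),(215,150)]: print((u,vv),A[vv-1:vv+2,u-1:u+2].reshape(-1,3).mean(0).round(1))
print("col scan along u=246"); 
for vv in range(78,200,2): print(vv,A[vv,246].round(0),p[vv,246],end=' | ')
E
```

```text
slot px 244.5 57.0 [ 7  6 18  5 90]
[547.5 104.  110. ]
slot px 246.16071428571428 222.30357142857142 [ 8  6 17  5 56]
[ 577.1 -105.   110. ]
len 211.03067454375287 center [ 5.623e+02 -5.000e-01  1.100e+02] yaw 8.06154494840105
(246, 97) [ 1.2 56.2 95.8]
(246, 115) [ 1.  33.2 95.4]
(246, 131) [ 0.8 12.7 95.2]
(246, 148) [ 0.6 -9.2 95.8]
(246, 160) [ -1.  -35.4  34.5]
(246, 166) [ -1.1 -44.7  34. ]
(246, 172) [ -1.2 -54.   34.3]
(246, 185) [ -1.4 -74.3  34.3]
(300, 50) [nan nan nan]
(300, 220) [  71.6 -103.1  109.8]
(360, 210) [151.3 -86.9 119.5]
(215, 150) [-47.4 -19.6  34.8]
col scan along u=246
78 [  1.  80. 100.] [33 34 35] | 80 [ 1. 78. 99.] [40 43 44] | 82 [ 1. 75. 99.] [55 58 62] | 84 [ 1. 73. 99.] [56 59 59] | 86 [ 1. 71. 90.] [93 95 96] | 88 [ 1. 68. 89.] [ 98 100 100] | 90 [ 1. 65. 97.] [195 195 193] | 92 [ 1. 63. 95.] [215 215 214] | 94 [ 1. 60. 95.] [216 216 215] | 96 [ 1. 57. 97.] [216 216 214] | 98 [ 1. 55. 96.] [217 217 214] | 100 [ 1. 52. 97.] [216 215 214] | 102 [ 1. 50. 97.] [214 214 212] | 104 [ 1. 47. 97.] [169 170 169] | 106 [ 1. 45. 85.] [123 125 125] | 108 [ 1. 
[... 902 characters left out ...]
.] [90 88 93] | 162 [ -1. -38.  35.] [86 87 90] | 164 [ -1. -41.  36.] [86 87 90] | 166 [ -1. -45.  34.] [88 89 92] | 168 [ -1. -48.  34.] [90 93 94] | 170 [ -1. -51.  35.] [89 90 93] | 172 [ -1. -54.  34.] [85 87 90] | 174 [ -1. -57.  34.] [105 109 111] | 176 [ -1. -60.  34.] [151 154 156] | 178 [ -1. -63.  34.] [152 154 157] | 180 [ -1. -66.  35.] [153 156 158] | 182 [ -1. -70.  34.] [150 153 156] | 184 [ -1. -73.  35.] [150 153 156] | 186 [ -1. -76.  34.] [152 153 157] | 188 [ -1. -79.  35.] [151 154 157] | 190 [ -1. -82.  36.] [151 153 158] | 192 [ -2. -85.  35.] [156 155 151] | 194 [ -1. -85.  47.] [156 154 147] | 196 [ -1. -85.  57.] [159 157 148] | 198 [ -1. -85.  68.] [157 155 147] |
```

```bash
cat >> h.py <<'E'
ana=np.load("ana.npz"); AC=ana["c"]; AY=float(ana["yaw"])
def a2w(x,y): c,s=np.cos(AY),np.sin(AY); return AC+[c*x-s*y,s*x+c*y]
def go(w,z,yaw=None,frm=None):
    """delta in tool axes to world xy w, height z (shift first, then turn)"""
    T=toolT() if frm is None else frm
    dl=T[:3,:3].T@(np.array([w[0],w[1],z])-T[:3,3]); n=int(np.ceil(np.linalg.norm(dl)/60))
    o="shift mm %s n>=%d per row %s"%(dl.round(1),n,(dl/max(n,1)).round(1))
    if yaw is not None:
        cy=np.degrees(np.arctan2(T[1,0],T[0,0])); dy=(yaw-cy+180)%360-180; o+="  wz total %.1f n>=%d"%(-dy,np.ceil(abs(dy)/10.5))
    print(o)
    T=T.copy(); T[:3,3]=[w[0],w[1],z]
    return T
def rays(name,uv,z,T=None):
    i=manip.camera_info(name);K=np.array(i["intrinsics"]); uv=np.atleast_2d(uv)
    x,y=(uv[:,0]-K[0,2])/K[0,0],(uv[:,1]-K[1,2])/K[1,1]
    if name=="wrist":
        r=np.hypot(x,y);t=np.tan(r)/np.maximum(r,1e-9);x=x*t;y=y*t;M=T@np.array(i["tool_from_camera"])
    else: M=np.linalg.inv(np.array(i["camera_from_world"]))
    D=np.stack([x,-y,-np.ones_like(x)],1)@M[:3,:3].T;o=M[:3,3]
    return o+D*((z-o[2])/D[:,2])[:,None]
def tray(name,tag):
    p,d,P=load(name,tag); hsv=cv2.cvtColor(p,cv2.COLOR_RGB2HSV)
    m=(abs(hsv[...,0].astype(int)-90)<12)&(hsv[...,1]>110)&(P[...,2]<35)&(P[...,0]>300)&(P[...,1]<-150)
    w=m&(P[...,2]>22); f=m&(abs(P[...,2]-4)<4)
    for nm,k in (("rim",w),("floor",f)): print("tray",name,nm,k.sum(),*rect(P[k]))
E
python3 - <<'E'
from h import *
tray("scene","a");tray("side","a");tray("wrist","b")
T=go(a2w(1,-11),170,98.06); T=go(a2w(1,-11),56,98.06,T)
print(a2w(1,-11))
E
```

```text
tray scene rim 747 [ 540.4 -334.9] [143.6 201.6] 2.4
tray scene floor 3724 [ 494.1 -377.9] [461.7 271.3] 22.6
tray side rim 221 [ 541.6 -334.7] [142.  207.9] 2.4
tray side floor 957 [ 550.  -355.1] [159.2 248.5] 3.3
tray wrist rim 784 [ 540.6 -336.6] [140.8 203.3] 2.4
tray wrist floor 2952 [ 626.4 -311.1] [552.1 366.9] 8.7
shift mm [28.3 -8.5 90.7] n>=2 per row [14.2 -4.3 45.3]  wz total -0.5 n>=1
shift mm [ -0.   0. 114.] n>=2 per row [-0.  0. 57.]  wz total -0.5 n>=1
[564.80986967 -11.23930966]
```

play_rows(commands=[{"x": 0.0141,"y": -0.0042,"z": 0.045,"wx": 0,"wy": 0,"wz": -0.4,"grip": 0.75},{"x": 0.0141,"y": -0.0042,"z": 0.045,"wx": 0,"wy": 0,"wz": 0,"grip": 0.75},{"x": 0,"y": 0,"z": 0.038,"wx": 0,"wy": 0,"wz": 0,"grip": 0.75},{"x": 0,"y": 0,"z": 0.038,"wx": 0,"wy": 0,"wz": 0,"grip": 0.75},{"x": 0,"y": 0,"z": 0.038,"wx": 0,"wy": 0,"wz": 0,"grip": 0.75},{"x": 0,"y": 0,"z": 0,"wx": 0,"wy": 0,"wz": 0,"grip": 0.75}])

```text
clock: 3.5
eef_pos: [563.3, -11.3, 54.7]
eef_rot: [-3.137, -0.001, 1.71]
wrist_force: [-0.4, 0.6, 0.6]
finger_gap: 70.7
```

```bash
python3 - <<'E'
from h import *
st(); snap("wrist","c"); 
E
```

```text
t 3.50 pos [563.3 -11.3  54.7] rot [-1.797e+02 -1.000e-01  9.800e+01] F [-0.4  0.6  0.6] gap 70.7
```

View pics/c_wrist.png

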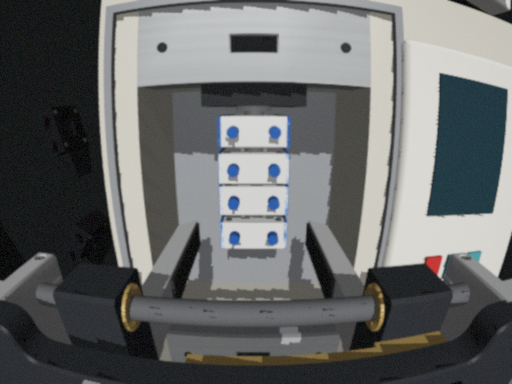

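Fingers straddle the front head (254,234); the four tops are clear. Check its centre against the tool.

```bash
python3 - <<'E'
from h import *
p,d,P=load("wrist","c"); T=np.load("pics/c_wrist.npz")["T"]
c,s=np.cos(AY),np.sin(AY); RA=np.array([[c,s],[-s,c]])
hsv=cv2.cvtColor(p,cv2.COLOR_RGB2HSV)
m=((p.min(2)>150)&(abs(P[...,2]-96)<6)); m[:, :200]=0; m[:,310:]=0
n,l,st_,ce=cv2.connectedComponentsWithStats(m.astype(np.uint8))
for k in range(1,n):
    if st_[k,4]>200:
        x,y,w,h,a=st_[k]; q=rays("wrist",[[x,y+h/2],[x+w,y+h/2],[x+w/2,y],[x+w/2,y+h]],96,T)[:,:2]
        print(st_[k],((q-AC)@RA.T).round(1).tolist())
print("tool ana",((T[:2,3]-AC)@RA.T).round(1))
E
```

```text
[ 220  116   68   31 1646] [[-19.6, 56.2], [20.1, 56.2], [0.2, 65.1], [0.2, 46.9]]
[ 218  153   72   31 1819] [[-21.3, 34.1], [21.7, 34.1], [0.2, 43.3], [0.2, 24.5]]
[ 219  185   70   30 1687] [[-21.3, 14.4], [21.7, 14.4], [0.2, 23.9], [0.2, 4.6]]
[ 221  219   67   30 1476] [[-20.9, -8.5], [22.0, -8.4], [0.5, 1.9], [0.6, -19.1]]
tool ana [ -0.5 -10.9]
```

play_rows(commands=[{"x": 0,"y": 0.0008,"z": 0,"wx": 0,"wy": 0,"wz": 0,"grip": 0.3},{"x": 0,"y": 0,"z": 0,"wx": 0,"wy": 0,"wz": 0,"grip": 0.3},{"x": 0,"y": 0,"z": 0,"wx": 0,"wy": 0,"wz": 0,"grip": 0.3},{"x": 0,"y": 0,"z": 0,"wx": 0,"wy": 0,"wz": 0,"grip": 0.3},{"x": 0,"y": 0,"z": -0.003,"wx": 0,"wy": 0,"wz": 0,"grip": 0.3},{"x": 0,"y": 0,"z": 0,"wx": 0,"wy": 0,"wz": 0,"grip": 0.3}], squeeze=25)

```text
clock: 4.3
eef_pos: [565.6, -11.3, 60.0]
eef_rot: [3.141, 0.0, 1.713]
wrist_force: [-0.1, -0.1, 0.3]
finger_gap: 41.0
```

play_rows(commands=[{"x": -0.015,"y": 0,"z": 0,"wx": 0,"wy": 0,"wz": 0,"grip": 0.3},{"x": -0.015,"y": 0,"z": 0,"wx": 0,"wy": 0,"wz": 0,"grip": 0.3},{"x": -0.013,"y": 0,"z": 0,"wx": 0,"wy": 0,"wz": 0,"grip": 0.3},{"x": 0,"y": 0,"z": 0,"wx": 0,"wy": 0,"wz": 0,"grip": 0.3}])

```text
clock: 4.8
eef_pos: [571.7, -55.1, 59.7]
eef_rot: [-3.141, -0.0, 1.711]
wrist_force: [-0.9, 0.2, -0.7]
finger_gap: 41.0
```

```bash
python3 - <<'E'
from h import *
st(); snap("wrist","d"); T=go(a2w(0,-52),175,98.06)
u=np.array([-np.sin(np.radians(2.4)),np.cos(np.radians(2.4))]); v=np.array([u[1],-u[0]])
C=np.array([540.7,-335.5])
for k in (-66,-22,22,66): w=C+u*k; print(k,w.round(1)); go(w,100,90,T)
E
```

```text
t 4.80 pos [571.7 -55.1  59.7] rot [-180.    -0.    98.1] F [-0.9  0.2 -0.7] gap 41.0
shift mm [   2.7   -1.7 -115.3] n>=2 per row [  1.4  -0.9 -57.6]  wz total 0.0 n>=1
-66 [ 543.5 -401.4]
shift mm [-342.3  -75.    75. ] n>=6 per row [-57.1 -12.5  12.5]  wz total 8.1 n>=1
-22 [ 541.6 -357.5]
shift mm [-298.5  -70.7   75. ] n>=6 per row [-49.8 -11.8  12.5]  wz total 8.1 n>=1
22 [ 539.8 -313.5]
shift mm [-254.8  -66.3   75. ] n>=5 per row [-51.  -13.3  15. ]  wz total 8.1 n>=1
66 [ 537.9 -269.6]
shift mm [-211.   -61.9   75. ] n>=4 per row [-52.7 -15.5  18.7]  wz total 8.1 n>=1
```

View pics/d_wrist.png

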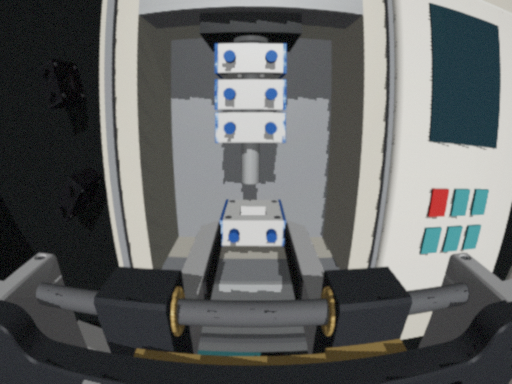

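The front head is clear of the shaft tip (252,180) and held at (252,225). Carry it to the tray.

play_rows(commands=[{"x": 0.001,"y": -0.001,"z": -0.057,"wx": 0,"wy": 0,"wz": 0,"grip": 0.3},{"x": 0.001,"y": -0.001,"z": -0.057,"wx": 0,"wy": 0,"wz": 0,"grip": 0.3},{"x": -0.0571,"y": -0.0125,"z": 0,"wx": 0,"wy": 0,"wz": 0,"grip": 0.3},{"x": -0.0571,"y": -0.0125,"z": 0,"wx": 0,"wy": 0,"wz": 0,"grip": 0.3},{"x": -0.0571,"y": -0.0125,"z": 0.018,"wx": 0,"wy": 0,"wz": 0,"grip": 0.3},{"x": -0.0571,"y": -0.0125,"z": 0.018,"wx": 0,"wy": 0,"wz": 0,"grip": 0.3},{"x": -0.0571,"y": -0.0125,"z": 0.018,"wx": 0,"wy": 0,"wz": 0,"grip": 0.3},{"x": -0.0571,"y": -0.0125,"z": 0.021,"wx": 0,"wy": 0,"wz": 0,"grip": 0.3},{"x": 0,"y": 0,"z": 0,"wx": 0,"wy": 0,"wz": 0,"grip": 0.3}])

```text
clock: 5.98
eef_pos: [541.8, -404.4, 95.8]
eef_rot: [-3.139, -0.003, 1.709]
wrist_force: [0.4, 0.3, -0.4]
finger_gap: 40.7
```

```bash
python3 - <<'E'
from h import *
st(); snap("wrist","e"); snap("scene","e"); tray("scene","e")
E
```

```text
t 5.97 pos [ 541.8 -404.4   95.8] rot [-179.8   -0.2   97.9] F [ 0.4  0.3 -0.4] gap 40.7
tray scene rim 619 [ 540.6 -335. ] [143.3 201.3] 2.7
tray scene floor 3309 [ 519.4 -445.2] [526.  324.4] 54.1
```

View pics/e_scene.png

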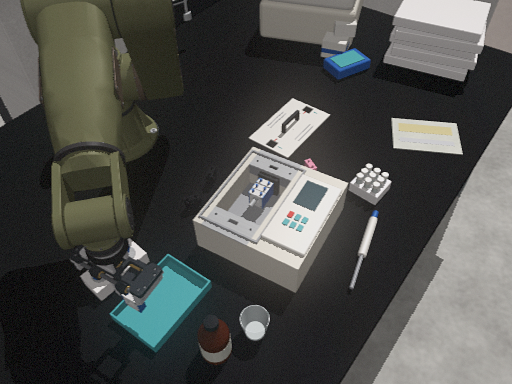

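The gripper with the head is over the tray's near end (135,290) and the tray is where it was.

play_rows(commands=[{"x": 0,"y": 0,"z": 0.037,"wx": 0,"wy": 0,"wz": 0,"grip": 0.3},{"x": 0,"y": 0,"z": 0.03,"wx": 0,"wy": 0,"wz": 0,"grip": 0.3},{"x": 0,"y": 0,"z": 0.015,"wx": 0,"wy": 0,"wz": 0,"grip": 0.3},{"x": 0,"y": 0,"z": 0.004,"wx": 0,"wy": 0,"wz": 0,"grip": 0.3},{"x": 0,"y": 0,"z": 0,"wx": 0,"wy": 0,"wz": 0,"grip": 0.3},{"x": 0,"y": 0,"z": 0,"wx": 0,"wy": 0,"wz": 0,"grip": 0.65},{"x": 0,"y": 0,"z": 0,"wx": 0,"wy": 0,"wz": 0,"grip": 0.65},{"x": 0,"y": 0,"z": -0.03,"wx": 0,"wy": 0,"wz": 0,"grip": 0.65},{"x": 0,"y": 0,"z": -0.055,"wx": 0,"wy": 0,"wz": 0,"grip": 0.7},{"x": 0,"y": 0,"z": -0.055,"wx": 0,"wy": 0,"wz": 0,"grip": 0.7},{"x": 0,"y": 0,"z": -0.03,"wx": 0,"wy": 0,"wz": 0,"grip": 0.7}])

```text
clock: 7.45
eef_pos: [544.3, -402.4, 186.8]
eef_rot: [3.139, 0.003, 1.713]
wrist_force: [0.4, -0.1, -0.1]
finger_gap: 65.9
```

```bash
python3 - <<'E'
from h import *
st(); snap("wrist","f")
T=go(a2w(0.3,12),180,98.06); T=go(a2w(0.3,12),57,98.06,T)
E
```

```text
t 7.45 pos [ 544.3 -402.4  186.8] rot [179.8   0.2  98.1] F [ 0.4 -0.1 -0.1] gap 65.9
shift mm [408.   74.5   8.2] n>=7 per row [58.3 10.6  1.2]  wz total 0.1 n>=1
shift mm [  0.8  -0.7 123. ] n>=3 per row [ 0.3 -0.2 41. ]  wz total 0.1 n>=1
```

View pics/f_wrist.png

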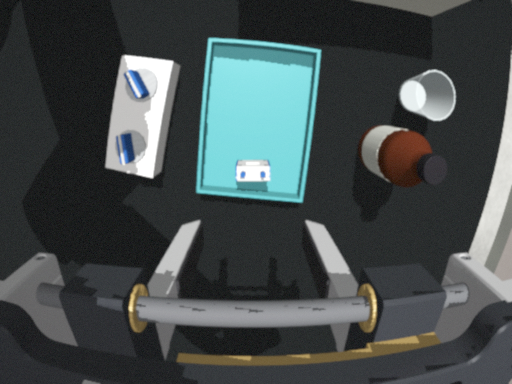

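Head 1 stands in the tray at (252,171). On to the next one.

play_rows(commands=[{"x": 0.0583,"y": 0.0106,"z": 0,"wx": 0,"wy": 0,"wz": 0,"grip": 0.7},{"x": 0.0583,"y": 0.0106,"z": 0,"wx": 0,"wy": 0,"wz": 0,"grip": 0.7},{"x": 0.0583,"y": 0.0106,"z": 0,"wx": 0,"wy": 0,"wz": 0,"grip": 0.7},{"x": 0.0583,"y": 0.0106,"z": 0,"wx": 0,"wy": 0,"wz": 0,"grip": 0.7},{"x": 0.0583,"y": 0.0106,"z": 0,"wx": 0,"wy": 0,"wz": 0,"grip": 0.7},{"x": 0.0583,"y": 0.0106,"z": 0,"wx": 0,"wy": 0,"wz": 0,"grip": 0.7},{"x": 0.0583,"y": 0.0106,"z": 0.03,"wx": 0,"wy": 0,"wz": 0,"grip": 0.7},{"x": 0,"y": 0,"z": 0.04,"wx": 0,"wy": 0,"wz": 0,"grip": 0.7},{"x": 0,"y": 0,"z": 0,"wx": 0,"wy": 0,"wz": 0,"grip": 0.7},{"x": 0,"y": 0,"z": 0,"wx": 0,"wy": 0,"wz": 0,"grip": 0.7}])

```text
clock: 8.75
eef_pos: [559.9, 8.5, 116.2]
eef_rot: [3.14, 0.0, 1.712]
wrist_force: [-0.2, -0.6, 0.9]
finger_gap: 66.1
```

```bash
cat >> h.py <<'E'
def heads(tag):
    p,d,P=load("wrist",tag); T=np.load(f"pics/{tag}_wrist.npz")["T"]
    c,s=np.cos(AY),np.sin(AY); RA=np.array([[c,s],[-s,c]])
    xy=(P[...,:2]-AC)@RA.T
    m=((p.min(2)>150)&(abs(P[...,2]-96)<6)&(abs(xy[...,0])<25)&(abs(xy[...,1])<75))
    n,l,S,ce=cv2.connectedComponentsWithStats(m.astype(np.uint8))
    for k in range(1,n):
        if S[k,4]>150:
            x,y,w,h,a=S[k]; q=rays("wrist",[[x,y+h/2],[x+w,y+h/2],[x+w/2,y],[x+w/2,y+h]],96,T)[:,:2]; q=(q-AC)@RA.T
            print("head x %.1f..%.1f y %.1f..%.1f"%(q[0,0],q[1,0],q[3,1],q[2,1]))
    print("tool ana",((T[:2,3]-AC)@RA.T).round(1))
E
python3 - <<'E'
from h import *
st(); snap("wrist","g"); heads("g")
go(a2w(0.3,12.5),57,98.06)
E
```

```text
t 8.75 pos [559.9   8.5 116.2] rot [179.9   0.   98.1] F [-0.2 -0.6  0.9] gap 66.1
head x -20.3..19.6 y 47.0..65.6
head x -21.4..21.7 y 24.6..43.7
head x -21.0..21.4 y 4.5..23.7
tool ana [-1.1  9.2]
shift mm [ 3.4  1.1 59.5] n>=1 per row [ 3.4  1.1 59.5]  wz total 0.0 n>=1
```

play_rows(commands=[{"x": 0.0034,"y": 0.001,"z": 0.03,"wx": 0,"wy": 0,"wz": 0,"grip": 0.7},{"x": 0,"y": 0,"z": 0.029,"wx": 0,"wy": 0,"wz": 0,"grip": 0.7},{"x": 0,"y": 0,"z": 0,"wx": 0,"wy": 0,"wz": 0,"grip": 0.3},{"x": 0,"y": 0,"z": 0,"wx": 0,"wy": 0,"wz": 0,"grip": 0.3},{"x": 0,"y": 0,"z": 0,"wx": 0,"wy": 0,"wz": 0,"grip": 0.3},{"x": 0,"y": 0,"z": -0.003,"wx": 0,"wy": 0,"wz": 0,"grip": 0.3},{"x": 0,"y": 0,"z": 0,"wx": 0,"wy": 0,"wz": 0,"grip": 0.3},{"x": -0.015,"y": 0,"z": 0,"wx": 0,"wy": 0,"wz": 0,"grip": 0.3},{"x": -0.015,"y": 0,"z": 0,"wx": 0,"wy": 0,"wz": 0,"grip": 0.3},{"x": -0.015,"y": 0,"z": 0,"wx": 0,"wy": 0,"wz": 0,"grip": 0.3},{"x": -0.015,"y": 0,"z": 0,"wx": 0,"wy": 0,"wz": 0,"grip": 0.3},{"x": -0.007,"y": 0,"z": 0,"wx": 0,"wy": 0,"wz": 0,"grip": 0.3},{"x": 0,"y": 0,"z": 0,"wx": 0,"wy": 0,"wz": 0,"grip": 0.3}])

```text
clock: 10.42
eef_pos: [569.2, -54.2, 58.6]
eef_rot: [-3.142, -0.0, 1.712]
wrist_force: [0.8, -0.5, -0.6]
finger_gap: 41.4
```

```bash
python3 - <<'E'
from h import *
st(); snap("wrist","i"); heads("i")
go([541.6,-357.5],175)
E
```

```text
t 10.43 pos [569.2 -54.2  58.6] rot [-180.    -0.    98.1] F [ 0.8 -0.5 -0.6] gap 41.4
head x -20.9..20.3 y 46.3..64.7
head x -20.9..20.9 y 24.2..42.7
head x -22.2..20.1 y -62.8..-41.4
tool ana [ -0.7 -54.2]
shift mm [-296.7  -70.3 -116.4] n>=6 per row [-49.5 -11.7 -19.4]
```

View pics/i_wrist.png

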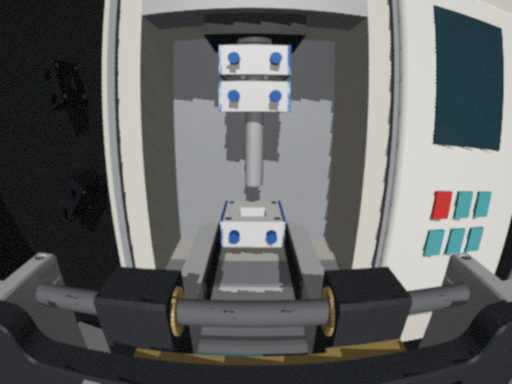

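Second head is clear of the shaft; two remain at y 24 to 65. Carrying it over.

play_rows(commands=[{"x": 0,"y": 0,"z": -0.058,"wx": 0,"wy": 0,"wz": 0,"grip": 0.3},{"x": 0,"y": 0,"z": -0.058,"wx": 0,"wy": 0,"wz": 0,"grip": 0.3},{"x": -0.0495,"y": -0.0117,"z": 0,"wx": 0,"wy": 0,"wz": 0,"grip": 0.3},{"x": -0.0495,"y": -0.0117,"z": 0,"wx": 0,"wy": 0,"wz": 0,"grip": 0.3},{"x": -0.0495,"y": -0.0117,"z": 0.018,"wx": 0,"wy": 0,"wz": 0,"grip": 0.3},{"x": -0.0495,"y": -0.0117,"z": 0.018,"wx": 0,"wy": 0,"wz": 0,"grip": 0.3},{"x": -0.0495,"y": -0.0117,"z": 0.018,"wx": 0,"wy": 0,"wz": 0,"grip": 0.3},{"x": -0.0495,"y": -0.0117,"z": 0.021,"wx": 0,"wy": 0,"wz": 0,"grip": 0.3},{"x": 0,"y": 0,"z": 0,"wx": 0,"wy": 0,"wz": 0,"grip": 0.3}])

```text
clock: 11.6
eef_pos: [540.3, -359.6, 97.2]
eef_rot: [-3.139, -0.002, 1.71]
wrist_force: [-0.7, 0.6, -0.9]
finger_gap: 41.4
```

```bash
python3 - <<'E'
from h import *
st(); snap("scene","j"); tray("scene","j")
E
```

```text
t 11.60 pos [ 540.3 -359.6   97.2] rot [-1.799e+02 -1.000e-01  9.800e+01] F [-0.7  0.6 -0.9] gap 41.4
tray scene rim 594 [ 540.6 -335.1] [142.9 201.7] 2.6
tray scene floor 3067 [ 497.6 -444.3] [449.7 294.3] 44.7
```

play_rows(commands=[{"x": 0,"y": 0,"z": 0.037,"wx": 0,"wy": 0,"wz": 0,"grip": 0.3},{"x": 0,"y": 0,"z": 0.03,"wx": 0,"wy": 0,"wz": 0,"grip": 0.3},{"x": 0,"y": 0,"z": 0.015,"wx": 0,"wy": 0,"wz": 0,"grip": 0.3},{"x": 0,"y": 0,"z": 0.005,"wx": 0,"wy": 0,"wz": 0,"grip": 0.3},{"x": 0,"y": 0,"z": 0,"wx": 0,"wy": 0,"wz": 0,"grip": 0.3},{"x": 0,"y": 0,"z": 0,"wx": 0,"wy": 0,"wz": 0,"grip": 0.65},{"x": 0,"y": 0,"z": 0,"wx": 0,"wy": 0,"wz": 0,"grip": 0.65},{"x": 0,"y": 0,"z": -0.03,"wx": 0,"wy": 0,"wz": 0,"grip": 0.65},{"x": 0,"y": 0,"z": -0.06,"wx": 0,"wy": 0,"wz": 0,"grip": 0.7},{"x": 0,"y": 0,"z": -0.06,"wx": 0,"wy": 0,"wz": 0,"grip": 0.7},{"x": 0.0546,"y": 0.0101,"z": -0.02,"wx": 0,"wy": 0,"wz": 0,"grip": 0.7},{"x": 0.0546,"y": 0.0101,"z": 0,"wx": 0,"wy": 0,"wz": 0,"grip": 0.7},{"x": 0.0546,"y": 0.0101,"z": 0,"wx": 0,"wy": 0,"wz": 0,"grip": 0.7},{"x": 0.0546,"y": 0.0101,"z": 0,"wx": 0,"wy": 0,"wz": 0,"grip": 0.7},{"x": 0.0546,"y": 0.0101,"z": 0,"wx": 0,"wy": 0,"wz": 0,"grip": 0.7},{"x": 0.0546,"y": 0.0101,"z": 0,"wx": 0,"wy": 0,"wz": 0,"grip": 0.7},{"x": 0.0546,"y": 0.0101,"z": 0.03,"wx": 0,"wy": 0,"wz": 0,"grip": 0.7},{"x": 0,"y": 0,"z": 0.035,"wx": 0,"wy": 0,"wz": 0,"grip": 0.7},{"x": 0,"y": 0,"z": 0,"wx": 0,"wy": 0,"wz": 0,"grip": 0.7},{"x": 0,"y": 0,"z": 0,"wx": 0,"wy": 0,"wz": 0,"grip": 0.7}])

```text
clock: 14.15
eef_pos: [558.3, 29.5, 119.6]
eef_rot: [3.14, 0.0, 1.712]
wrist_force: [0.8, -1.3, 1.4]
finger_gap: 65.8
```

```bash
python3 - <<'E'
from h import *
st(); snap("wrist","k"); heads("k")
go(a2w(0,32),57,98.06)
E
```

```text
t 14.15 pos [558.3  29.5 119.6] rot [179.9   0.   98.1] F [ 0.8 -1.3  1.4] gap 65.8
head x -21.1..20.9 y 47.3..65.9
head x -20.7..21.4 y 24.4..44.7
tool ana [ 0.3 30.3]
shift mm [ 1.8 -0.6 62.7] n>=2 per row [ 0.9 -0.3 31.4]  wz total 0.0 n>=1
```

View pics/k_wrist.png

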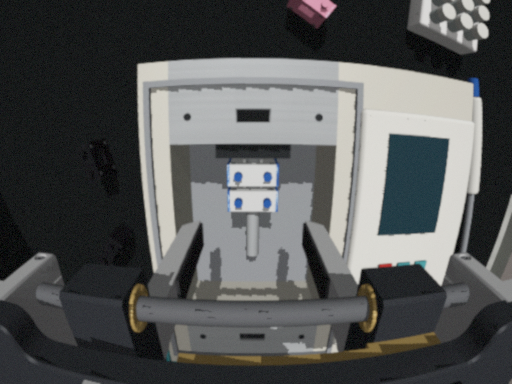

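Two heads left, at (253,201) and (253,175); fingers straddle the nearer one.

play_rows(commands=[{"x": 0.0018,"y": 0,"z": 0.032,"wx": 0,"wy": 0,"wz": 0,"grip": 0.7},{"x": 0,"y": 0,"z": 0.03,"wx": 0,"wy": 0,"wz": 0,"grip": 0.7},{"x": 0,"y": 0,"z": 0,"wx": 0,"wy": 0,"wz": 0,"grip": 0.3},{"x": 0,"y": 0,"z": 0,"wx": 0,"wy": 0,"wz": 0,"grip": 0.3},{"x": 0,"y": 0,"z": 0,"wx": 0,"wy": 0,"wz": 0,"grip": 0.3},{"x": 0,"y": 0,"z": -0.003,"wx": 0,"wy": 0,"wz": 0,"grip": 0.3},{"x": 0,"y": 0,"z": 0,"wx": 0,"wy": 0,"wz": 0,"grip": 0.3},{"x": -0.015,"y": 0,"z": 0,"wx": 0,"wy": 0,"wz": 0,"grip": 0.3},{"x": -0.018,"y": 0,"z": 0,"wx": 0,"wy": 0,"wz": 0,"grip": 0.3},{"x": -0.018,"y": 0,"z": 0,"wx": 0,"wy": 0,"wz": 0,"grip": 0.3},{"x": -0.018,"y": 0,"z": 0,"wx": 0,"wy": 0,"wz": 0,"grip": 0.3},{"x": -0.018,"y": 0,"z": 0,"wx": 0,"wy": 0,"wz": 0,"grip": 0.3},{"x": 0,"y": 0,"z": 0,"wx": 0,"wy": 0,"wz": 0,"grip": 0.3}])

```text
clock: 15.82
eef_pos: [569.8, -55.6, 58.8]
eef_rot: [-3.142, -0.0, 1.711]
wrist_force: [0.6, 0.1, -0.9]
finger_gap: 41.0
```

```bash
python3 - <<'E'
from h import *
st(); snap("wrist","l"); heads("l")
go([539.8,-313.5],175)
E
```

```text
t 15.82 pos [569.8 -55.6  58.8] rot [-180.    -0.    98.1] F [ 0.6  0.1 -0.9] gap 41.0
head x -19.9..21.3 y 46.2..65.3
head x -20.6..21.2 y -63.6..-42.9
tool ana [ -0.3 -55.6]
shift mm [-252.   -66.  -116.2] n>=5 per row [-50.4 -13.2 -23.2]
```

play_rows(commands=[{"x": 0,"y": 0,"z": -0.058,"wx": 0,"wy": 0,"wz": 0,"grip": 0.3},{"x": 0,"y": 0,"z": -0.058,"wx": 0,"wy": 0,"wz": 0,"grip": 0.3},{"x": -0.0504,"y": -0.0132,"z": 0,"wx": 0,"wy": 0,"wz": 0,"grip": 0.3},{"x": -0.0504,"y": -0.0132,"z": 0,"wx": 0,"wy": 0,"wz": 0,"grip": 0.3},{"x": -0.0504,"y": -0.0132,"z": 0.025,"wx": 0,"wy": 0,"wz": 0,"grip": 0.3},{"x": -0.0504,"y": -0.0132,"z": 0.025,"wx": 0,"wy": 0,"wz": 0,"grip": 0.3},{"x": -0.0504,"y": -0.0132,"z": 0.025,"wx": 0,"wy": 0,"wz": 0,"grip": 0.3},{"x": 0,"y": 0,"z": 0,"wx": 0,"wy": 0,"wz": 0,"grip": 0.3}])

```text
clock: 16.88
eef_pos: [538.5, -314.8, 97.3]
eef_rot: [-3.139, -0.002, 1.71]
wrist_force: [-0.2, 0.7, -0.4]
finger_gap: 41.4
```

```bash
python3 - <<'E'
from h import *
st(); snap("scene","m"); tray("scene","m")
T=toolT(); T[:3,3]=[539.8,-313.5,180]; go(a2w(0,55),180,None,T)
E
```

```text
t 16.88 pos [ 538.5 -314.8   97.3] rot [-1.798e+02 -1.000e-01  9.800e+01] F [-0.2  0.7 -0.4] gap 41.4
tray scene rim 649 [ 540.8 -334.7] [143.  201.8] 2.6
tray scene floor 2948 [ 496.3 -443.7] [446.3 293.1] 43.0
shift mm [361.8  66.1   0.4] n>=7 per row [51.7  9.4  0.1]
```

View pics/m_scene.png

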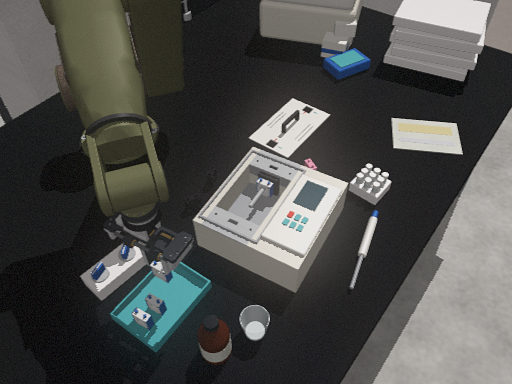

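Two heads stand in the tray at (142,318) and (156,302), the third is held above it.

play_rows(commands=[{"x": 0,"y": 0,"z": 0.037,"wx": 0,"wy": 0,"wz": 0,"grip": 0.3},{"x": 0,"y": 0,"z": 0.03,"wx": 0,"wy": 0,"wz": 0,"grip": 0.3},{"x": 0,"y": 0,"z": 0.015,"wx": 0,"wy": 0,"wz": 0,"grip": 0.3},{"x": 0,"y": 0,"z": 0.005,"wx": 0,"wy": 0,"wz": 0,"grip": 0.3},{"x": 0,"y": 0,"z": 0,"wx": 0,"wy": 0,"wz": 0,"grip": 0.3},{"x": 0,"y": 0,"z": 0,"wx": 0,"wy": 0,"wz": 0,"grip": 0.65},{"x": 0,"y": 0,"z": 0,"wx": 0,"wy": 0,"wz": 0,"grip": 0.65},{"x": 0,"y": 0,"z": -0.03,"wx": 0,"wy": 0,"wz": 0,"grip": 0.65},{"x": 0,"y": 0,"z": -0.06,"wx": 0,"wy": 0,"wz": 0,"grip": 0.7},{"x": 0,"y": 0,"z": -0.06,"wx": 0,"wy": 0,"wz": 0,"grip": 0.7},{"x": 0.0517,"y": 0.0094,"z": -0.02,"wx": 0,"wy": 0,"wz": 0,"grip": 0.7},{"x": 0.0517,"y": 0.0094,"z": 0,"wx": 0,"wy": 0,"wz": 0,"grip": 0.7},{"x": 0.0517,"y": 0.0094,"z": 0,"wx": 0,"wy": 0,"wz": 0,"grip": 0.7},{"x": 0.0517,"y": 0.0094,"z": 0,"wx": 0,"wy": 0,"wz": 0,"grip": 0.7},{"x": 0.0517,"y": 0.0094,"z": 0,"wx": 0,"wy": 0,"wz": 0,"grip": 0.7},{"x": 0.0517,"y": 0.0094,"z": 0,"wx": 0,"wy": 0,"wz": 0,"grip": 0.7},{"x": 0.0517,"y": 0.0094,"z": 0.03,"wx": 0,"wy": 0,"wz": 0,"grip": 0.7},{"x": 0,"y": 0,"z": 0.035,"wx": 0,"wy": 0,"wz": 0,"grip": 0.7},{"x": 0,"y": 0,"z": 0,"wx": 0,"wy": 0,"wz": 0,"grip": 0.7},{"x": 0,"y": 0,"z": 0,"wx": 0,"wy": 0,"wz": 0,"grip": 0.7}])

```text
clock: 19.42
eef_pos: [554.6, 54.0, 119.6]
eef_rot: [3.14, 0.0, 1.712]
wrist_force: [-0.9, -0.0, 0.8]
finger_gap: 65.8
```

```bash
python3 - <<'E'
from h import *
st(); snap("wrist","n"); heads("n")
go(a2w(0,54.5),57,98.06)
E
```

```text
t 19.43 pos [554.6  54.  119.6] rot [179.9   0.   98.1] F [-0.9 -0.   0.8] gap 65.8
head x -20.2..21.3 y 46.4..66.9
tool ana [ 0.1 55. ]
shift mm [-0.5 -0.3 62.7] n>=2 per row [-0.2 -0.2 31.4]  wz total 0.0 n>=1
```

Slide 54.5 → -55: about 110 mm.

play_rows(commands=[{"x": 0,"y": 0,"z": 0.032,"wx": 0,"wy": 0,"wz": 0,"grip": 0.7},{"x": 0,"y": 0,"z": 0.03,"wx": 0,"wy": 0,"wz": 0,"grip": 0.7},{"x": 0,"y": 0,"z": 0,"wx": 0,"wy": 0,"wz": 0,"grip": 0.3},{"x": 0,"y": 0,"z": 0,"wx": 0,"wy": 0,"wz": 0,"grip": 0.3},{"x": 0,"y": 0,"z": 0,"wx": 0,"wy": 0,"wz": 0,"grip": 0.3},{"x": 0,"y": 0,"z": -0.003,"wx": 0,"wy": 0,"wz": 0,"grip": 0.3},{"x": 0,"y": 0,"z": 0,"wx": 0,"wy": 0,"wz": 0,"grip": 0.3},{"x": -0.015,"y": 0,"z": 0,"wx": 0,"wy": 0,"wz": 0,"grip": 0.3},{"x": -0.018,"y": 0,"z": 0,"wx": 0,"wy": 0,"wz": 0,"grip": 0.3},{"x": -0.018,"y": 0,"z": 0,"wx": 0,"wy": 0,"wz": 0,"grip": 0.3},{"x": -0.018,"y": 0,"z": 0,"wx": 0,"wy": 0,"wz": 0,"grip": 0.3},{"x": -0.018,"y": 0,"z": 0,"wx": 0,"wy": 0,"wz": 0,"grip": 0.3},{"x": -0.018,"y": 0,"z": 0,"wx": 0,"wy": 0,"wz": 0,"grip": 0.3},{"x": -0.005,"y": 0,"z": 0,"wx": 0,"wy": 0,"wz": 0,"grip": 0.3},{"x": 0,"y": 0,"z": 0,"wx": 0,"wy": 0,"wz": 0,"grip": 0.3}])

```text
clock: 21.35
eef_pos: [569.5, -54.5, 58.8]
eef_rot: [-3.142, -0.0, 1.713]
wrist_force: [-0.5, 0.3, -0.6]
finger_gap: 41.3
```

```bash
python3 - <<'E'
from h import *
st(); snap("wrist","o"); heads("o")
go([537.9,-269.6],175)
E
```

```text
t 21.35 pos [569.5 -54.5  58.8] rot [-180.    -0.    98.1] F [-0.5  0.3 -0.6] gap 41.3
head x -21.4..19.7 y -63.3..-41.9
tool ana [ -0.4 -54.5]
shift mm [-208.8  -61.8 -116.2] n>=5 per row [-41.8 -12.4 -23.2]
```

View pics/o_wrist.png

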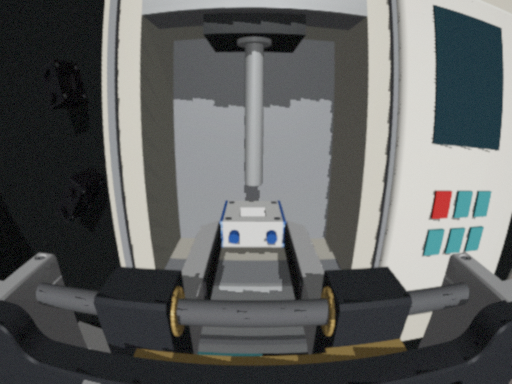

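The shaft is empty; the last head is held at (252,225). Carry it over.

play_rows(commands=[{"x": 0,"y": 0,"z": -0.058,"wx": 0,"wy": 0,"wz": 0,"grip": 0.3},{"x": 0,"y": 0,"z": -0.058,"wx": 0,"wy": 0,"wz": 0,"grip": 0.3},{"x": -0.0418,"y": -0.0124,"z": 0,"wx": 0,"wy": 0,"wz": 0,"grip": 0.3},{"x": -0.0418,"y": -0.0124,"z": 0,"wx": 0,"wy": 0,"wz": 0,"grip": 0.3},{"x": -0.0418,"y": -0.0124,"z": 0,"wx": 0,"wy": 0,"wz": 0,"grip": 0.3},{"x": -0.0418,"y": -0.0124,"z": 0.025,"wx": 0,"wy": 0,"wz": 0,"grip": 0.3},{"x": -0.0418,"y": -0.0124,"z": 0.025,"wx": 0,"wy": 0,"wz": 0,"grip": 0.3},{"x": 0,"y": 0,"z": 0.025,"wx": 0,"wy": 0,"wz": 0,"grip": 0.3},{"x": 0,"y": 0,"z": 0,"wx": 0,"wy": 0,"wz": 0,"grip": 0.3}])

```text
clock: 22.52
eef_pos: [537.0, -269.2, 98.3]
eef_rot: [-3.139, -0.002, 1.713]
wrist_force: [-0.6, -0.2, -0.8]
finger_gap: 40.8
```

```bash
python3 - <<'E'
from h import *
st(); snap("scene","q"); tray("scene","q")
E
```

```text
t 22.52 pos [ 537.  -269.2   98.3] rot [-1.798e+02 -1.000e-01  9.820e+01] F [-0.6 -0.2 -0.8] gap 40.8
tray scene rim 686 [ 540.3 -335. ] [144.  201.8] 2.6
tray scene floor 2807 [ 476.9 -429. ] [426.3 311.7] 32.2
```

play_rows(commands=[{"x": 0,"y": 0,"z": 0.037,"wx": 0,"wy": 0,"wz": 0,"grip": 0.3},{"x": 0,"y": 0,"z": 0.03,"wx": 0,"wy": 0,"wz": 0,"grip": 0.3},{"x": 0,"y": 0,"z": 0.015,"wx": 0,"wy": 0,"wz": 0,"grip": 0.3},{"x": 0,"y": 0,"z": 0.005,"wx": 0,"wy": 0,"wz": 0,"grip": 0.3},{"x": 0,"y": 0,"z": 0,"wx": 0,"wy": 0,"wz": 0,"grip": 0.3},{"x": 0,"y": 0,"z": 0,"wx": 0,"wy": 0,"wz": 0,"grip": 0.65},{"x": 0,"y": 0,"z": 0,"wx": 0,"wy": 0,"wz": 0,"grip": 0.65},{"x": 0,"y": 0,"z": -0.03,"wx": 0,"wy": 0,"wz": 0,"grip": 0.65},{"x": 0,"y": 0,"z": -0.06,"wx": 0,"wy": 0,"wz": 0,"grip": 0.7},{"x": 0,"y": 0,"z": -0.06,"wx": 0,"wy": 0,"wz": 0,"grip": 0.6},{"x": 0,"y": 0,"z": -0.04,"wx": 0,"wy": 0,"wz": 0,"grip": 0.6},{"x": 0,"y": 0,"z": 0,"wx": 0,"wy": 0,"wz": 0,"grip": 0.6}])

```text
clock: 24.08
eef_pos: [538.8, -270.6, 206.7]
eef_rot: [3.137, 0.004, 1.713]
wrist_force: [0.4, 0.1, -1.1]
finger_gap: 56.0
```

```bash
python3 - <<'E'
from h import *
st(); p,d,P=snap("scene","r"); snap("side","r")
cv2.imwrite("pics/r_crop.png",cv2.resize(p[180:384,60:360,::-1],None,fx=2.6,fy=2.6,interpolation=cv2.INTER_CUBIC))
for n in ("scene","side"):
    p,d,P=load(n,"r"); m=(p.min(2)>110)&(abs(P[...,2]-3)<7)&(abs(P[...,0]-421)<150)&(abs(P[...,1]-376)<200); 
    nn,l,S,c=cv2.connectedComponentsWithStats(m.astype(np.uint8)); k=1+S[1:,4].argmax(); print("cover",*rect(P[l==k]))
E
```

```text
t 24.07 pos [ 538.8 -270.6  206.7] rot [179.7   0.2  98.1] F [ 0.4  0.1 -1.1] gap 56.0
cover [418.9 377.8] [163.2 265.2] 0.8
cover [422.7 373.8] [160.  262.5] 0.6
```

View pics/r_crop.png

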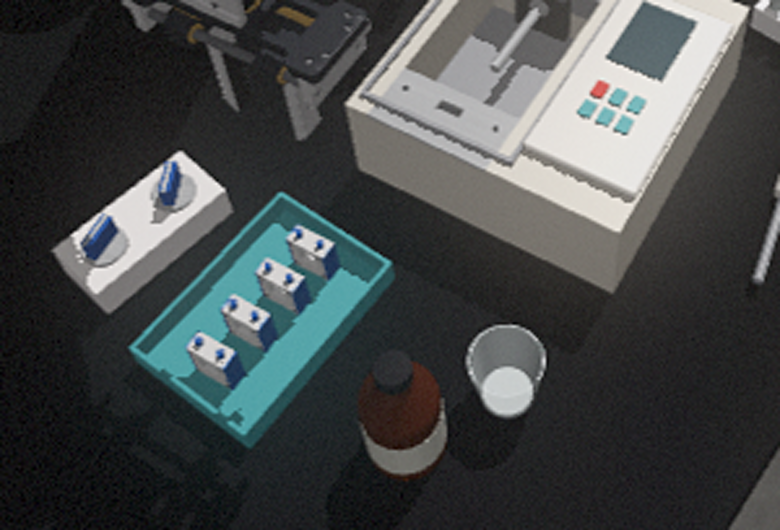

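All four heads stand in the tray (crop 215,360 to 313,252). Next, a close look at the cover.

play_rows(commands=[{"x": 0.0595,"y": -0.0029,"z": -0.02,"wx": 0,"wy": 0,"wz": 0,"grip": 0.6},{"x": 0.0595,"y": -0.0029,"z": -0.02,"wx": 0,"wy": 0,"wz": 0,"grip": 0.6},{"x": 0.0595,"y": -0.0029,"z": 0,"wx": 0,"wy": 0,"wz": 0,"grip": 0.6},{"x": 0.0595,"y": -0.0029,"z": 0,"wx": 0,"wy": 0,"wz": 0,"grip": 0.6},{"x": 0.0595,"y": -0.0029,"z": 0,"wx": 0,"wy": 0,"wz": 0,"grip": 0.6},{"x": 0.0595,"y": -0.0029,"z": 0,"wx": 0,"wy": 0,"wz": 0,"grip": 0.6},{"x": 0.0595,"y": -0.0029,"z": 0,"wx": 0,"wy": 0,"wz": 0,"grip": 0.6},{"x": 0.0595,"y": -0.0029,"z": 0,"wx": 0,"wy": 0,"wz": 0,"grip": 0.6},{"x": 0.0595,"y": -0.0029,"z": 0,"wx": 0,"wy": 0,"wz": 0,"grip": 0.6},{"x": 0.0595,"y": -0.0029,"z": 0,"wx": 0,"wy": 0,"wz": 0,"grip": 0.6},{"x": 0,"y": 0,"z": 0,"wx": 0,"wy": 0,"wz": 0,"grip": 0.6},{"x": 0,"y": 0,"z": 0,"wx": 0,"wy": 0,"wz": 0,"grip": 0.6}])

```text
clock: 25.68
eef_pos: [424.6, 313.7, 241.5]
eef_rot: [-3.14, 0.001, 1.713]
wrist_force: [0.4, -0.8, -0.2]
finger_gap: 56.5
```

```bash
python3 - <<'E'
from h import *
st(); snap("wrist","s")
p,d,P=load("wrist","s"); T=np.load("pics/s_wrist.npz")["T"]
m=(p.min(2)>110)&(abs(P[...,2]-4)<9)&(abs(P[...,0]-421)<120)&(abs(P[...,1]-376)<170)
nn,l,S,c=cv2.connectedComponentsWithStats(m.astype(np.uint8)); k=1+S[1:,4].argmax(); print("cover",*rect(P[l==k]),S[k])
E
```

```text
t 25.68 pos [424.6 313.7 241.5] rot [-1.799e+02  1.000e-01  9.820e+01] F [ 0.4 -0.8 -0.2] gap 56.5
cover [421.  375.6] [158.  261.5] 0.5 [  198    33   121   175 15483]
```

View pics/s_wrist.png

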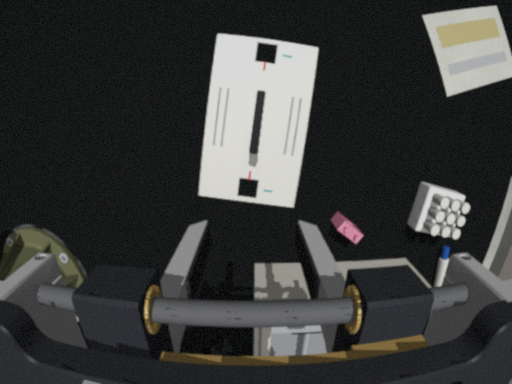

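The cover shows its square holes at (266,52) and (248,187) and the handle at (258,128).

```bash
cat >> h.py <<'E'
def cover_meas(tag,holes,hdl,zt=4,zh=42,rad=16):
    p,d,P=load("wrist",tag); T=np.load(f"pics/{tag}_wrist.npz")["T"]; g=p.max(2); out=[]
    for (u,v) in holes:
        sub=(g[v-rad:v+rad+1,u-rad:u+rad+1]<70).astype(np.uint8); n,l,S,c=cv2.connectedComponentsWithStats(sub,connectivity=4); k=l[rad,rad]
        cnt,_=cv2.findContours((l==k).astype(np.uint8),cv2.RETR_EXTERNAL,cv2.CHAIN_APPROX_NONE)
        q=rays("wrist",cnt[0][:,0,:]+[u-rad,v-rad],zt,T)[:,:2]; r=rect(q); out.append(np.array(r[0])); print("hole",*r)
    a,b=out; v=a-b; print("len %.1f"%np.linalg.norm(v),"mid",((a+b)/2).round(1),"yaw %.2f"%(np.degrees(np.arctan2(v[1],v[0]))-90))
    m=(g<90)&(P[...,2]>zh-14)&(P[...,2]<zh+10)&(np.hypot(P[...,0]-(a+b)[0]/2,P[...,1]-(a+b)[1]/2)<60)
    n,l,S,c=cv2.connectedComponentsWithStats(m.astype(np.uint8)); k=1+S[1:,4].argmax(); cnt,_=cv2.findContours((l==k).astype(np.uint8),cv2.RETR_EXTERNAL,cv2.CHAIN_APPROX_NONE)
    q=rays("wrist",cnt[0][:,0,:],zh,T); print("handle",*rect(q),S[k])
E
python3 - <<'E'
from h import *
cover_meas("s",[(266,52),(248,187)],(258,128))
go([421,375.6],140,90.6)
E
```

```text
hole [419.8 481.9] [26.6 26.5] 89.8
hole [422.  270.7] [26.4 25.7] 0.7
len 211.2 mid [420.9 376.3] yaw 0.60
handle [420.7 375. ] [ 9.9 86.7] 1.3 [250  92  14  62 412]
shift mm [ 62.3   5.  101.8] n>=2 per row [31.2  2.5 50.9]  wz total 7.5 n>=1
```

play_rows(commands=[{"x": 0.0312,"y": 0.0025,"z": 0.05,"wx": 0,"wy": 0,"wz": 0,"grip": 0.45},{"x": 0.0312,"y": 0.0025,"z": 0.05,"wx": 0,"wy": 0,"wz": 0,"grip": 0.45},{"x": 0,"y": 0,"z": 0.05,"wx": 0,"wy": 0,"wz": 7.5,"grip": 0.45},{"x": 0,"y": 0,"z": 0,"wx": 0,"wy": 0,"wz": 0,"grip": 0.45},{"x": 0,"y": 0,"z": 0,"wx": 0,"wy": 0,"wz": 0,"grip": 0.45}])

```text
clock: 26.35
eef_pos: [422.2, 376.4, 94.9]
eef_rot: [3.14, -0.001, 1.583]
wrist_force: [0.4, -0.9, 0.8]
finger_gap: 42.4
```

```bash
python3 - <<'E'
from h import *
st(); snap("wrist","t")
go([420.9,375.8],17,90.6)
E
```

```text
t 26.35 pos [422.2 376.4  94.9] rot [ 1.799e+02 -1.000e-01  9.070e+01] F [ 0.4 -0.9  0.8] gap 42.4
shift mm [-1.  -1.6 78.3] n>=2 per row [-0.5 -0.8 39.2]  wz total 0.1 n>=1
```

View pics/t_wrist.png

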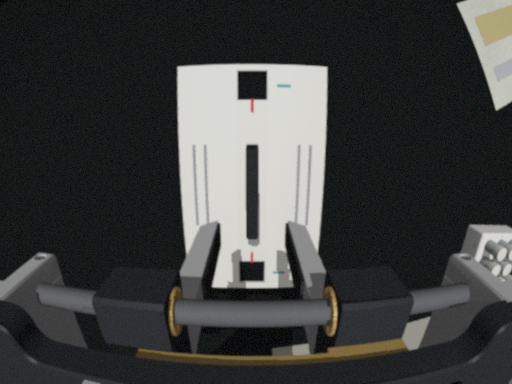

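The handle (252,190) lies centred between the fingers. Descend and grip.

play_rows(commands=[{"x": -0.001,"y": -0.001,"z": 0.04,"wx": 0,"wy": 0,"wz": 0,"grip": 0.45},{"x": 0,"y": 0,"z": 0.025,"wx": 0,"wy": 0,"wz": 0,"grip": 0.45},{"x": 0,"y": 0,"z": 0.012,"wx": 0,"wy": 0,"wz": 0,"grip": 0.45},{"x": 0,"y": 0,"z": 0,"wx": 0,"wy": 0,"wz": 0,"grip": 0},{"x": 0,"y": 0,"z": 0,"wx": 0,"wy": 0,"wz": 0,"grip": 0},{"x": 0,"y": 0,"z": 0,"wx": 0,"wy": 0,"wz": 0,"grip": 0},{"x": 0,"y": 0,"z": 0,"wx": 0,"wy": 0,"wz": 0,"grip": 0},{"x": 0,"y": 0,"z": 0,"wx": 0,"wy": 0,"wz": 0,"grip": 0}], squeeze=55)

```text
clock: 27.4
eef_pos: [420.0, 375.7, 15.9]
eef_rot: [3.141, -0.0, 1.582]
wrist_force: [-0.8, 0.3, -0.3]
finger_gap: 0.9
```

The gap shut to 0.9 mm: nothing is gripped. Look.

```bash
python3 - <<'E'
from h import *
st(); snap("wrist","u"); snap("side","u")
E
```

```text
t 27.40 pos [420.  375.7  15.9] rot [180.   -0.   90.7] F [-0.8  0.3 -0.3] gap 0.9
```

View pics/u_wrist.png

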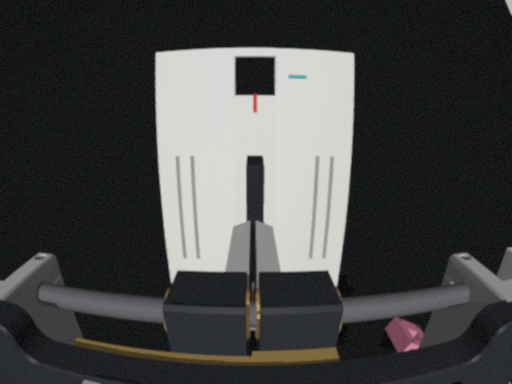

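View pics/u_side.png

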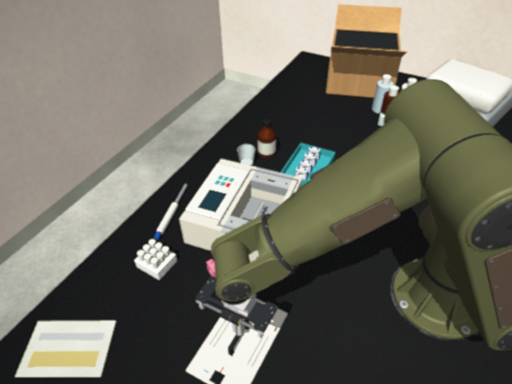

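```bash
python3 - <<'E'
from h import *
p,d,P=load("wrist","u"); T=np.load("pics/u_wrist.npz")["T"]
print(rays("wrist",[[255,76],[156,57],[352,55]],4,T).round(1), rays("wrist",[[255,155],[255,225]],42,T).round(1))
print(P[190,255].round(1),P[160,255].round(1),P[215,255].round(1))
E
```

```text
[[420.2 481.1   4. ]
 [343.4 498.7   4. ]
 [495.4 502.4   4. ]] [[420.6 426.4  42. ]
 [421.3 378.3  42. ]]
[420.9 402.9  41.2] [420.8 420.8  28.7] [421.2 385.8  42.6]
```

```bash
python3 - <<'E'
from h import *
p,d,P=load("wrist","u")
for v in range(212,262,4):
    print(v,[tuple(P[v,u].round(0)) for u in (240,247,251,253,255,258,266)])
cv2.imwrite("pics/u_crop.png",cv2.resize(p[140:300,190:320,::-1],None,fx=5,fy=3.7,interpolation=cv2.INTER_CUBIC))
p,d,P=load("side","u")
cv2.imwrite("pics/u_crop2.png",cv2.resize(p[260:384,170:310,::-1],None,fx=5,fy=4.8,interpolation=cv2.INTER_CUBIC))
E
```

```text
212 [(np.float64(410.0), np.float64(374.0), np.float64(4.0)), (np.float64(416.0), np.float64(387.0), np.float64(41.0)), (np.float64(418.0), np.float64(387.0), np.float64(41.0)), (np.float64(420.0), np.float64(388.0), np.float64(42.0)), (np.float64(421.0), np.float64(388.0), np.float64(42.0)), (np.float64(423.0), np.float64(388.0), np.float64(41.0)), (np.float64(431.0), np.float64(374.0), np.float64(3.0))]
216 [(np.float64(409.0), np.float64(370.0), np.float64(4.0)), (np.float64(416.0), np.float64(384.0), np.float64(41.0)), (np.float64(418.0), np.float64(385.0), np.float64(42.0)), (np.float64(420.0), np.float64(385.0), np.float64(42.0)), (np.float64(421.0), np.float64(385.0), np.float64(41.0)), (np.float64(423.0), np.float64(385.0), np.float64(41.0)), (np.float64(431.0), np.float64(370.0), np.float64(3.0))]
220 [(np.float64(409.0), np.float64(366.0), np.float64(2.0)), (np.float64(416.0), np.float64(382.0), np.float64(41.0)), (np.float64(418.0), np.float64(382.0), np.float64(42.0)), (np.float64(420.0), np.float64(381.0), np.float64(40.0)), (np.float64(421.0), np.float64(382.0), np.floa
[... 3547 characters left out ...]
64(419.0), np.float64(384.0), np.float64(97.0)), (np.float64(420.0), np.float64(384.0), np.float64(97.0)), (np.float64(421.0), np.float64(384.0), np.float64(97.0)), (np.float64(422.0), np.float64(386.0), np.float64(100.0)), (np.float64(426.0), np.float64(385.0), np.float64(100.0))]
260 [(np.float64(413.0), np.float64(385.0), np.float64(104.0)), (np.float64(417.0), np.float64(385.0), np.float64(104.0)), (np.float64(419.0), np.float64(384.0), np.float64(102.0)), (np.float64(420.0), np.float64(384.0), np.float64(101.0)), (np.float64(421.0), np.float64(384.0), np.float64(102.0)), (np.float64(422.0), np.float64(384.0), np.float64(103.0)), (np.float64(426.0), np.float64(386.0), np.float64(105.0))]
```

View pics/u_crop.png

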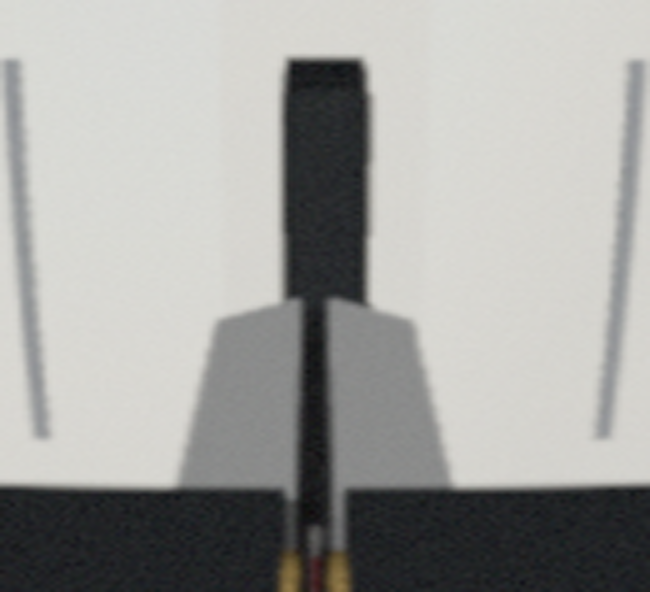

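View pics/u_crop2.png

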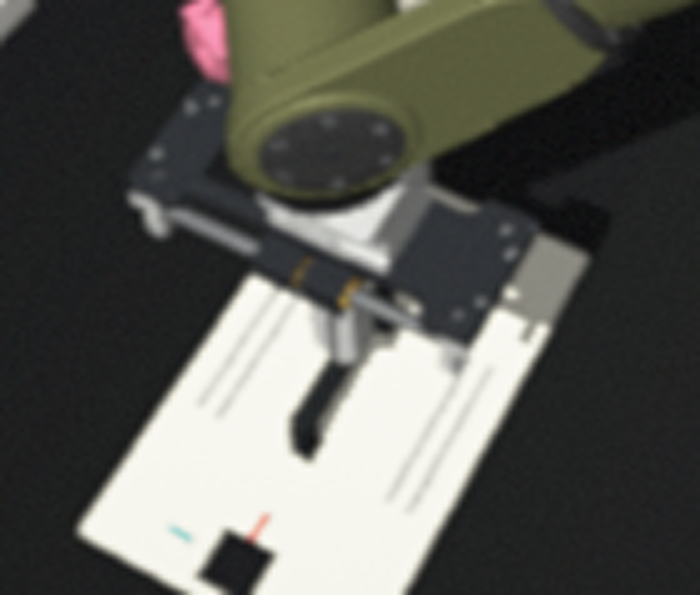

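```bash
python3 - <<'E'
from h import *
for tag in ("t","k","g"):
    p,d,P=load("wrist",tag); T=np.load(f"pics/{tag}_wrist.npz")["T"]
    Q=(P-T[:3,3])@T[:3,:3]
    m=(Q[...,2]<15)&(Q[...,2]>-75)&(abs(Q[...,0])<14)
    v,u=np.nonzero(m); q=Q[m]; print(tag,m.sum(), "x",np.percentile(q[:,0],[1,50,99]).round(1),"z",np.percentile(q[:,2],[1,50,99]).round(1), "y",np.percentile(abs(q[:,1]),[1,50,99]).round(1),"rows",v.min())
p,d,P=load("wrist","t")
cv2.imwrite("pics/t_crop.png",cv2.resize(p[170:320,170:340,::-1],None,fx=4.5,fy=4,interpolation=cv2.INTER_CUBIC))
p,d,P=load("side","r")
cv2.imwrite("pics/r_side_crop.png",cv2.resize(p[100:250,240:420,::-1],None,fx=4.4,fy=4,interpolation=cv2.INTER_CUBIC))
E
```

```text
t 1474 x [-7.5  9.2 10.2] z [-74.8 -59.9 -36.2] y [20.4 24.2 33.1] rows 221
k 6730 x [-13.5   2.7  13.7] z [-73.9  -0.5  11.9] y [ 32.3  84.2 192.1] rows 193
g 6961 x [-13.6   2.8  13.7] z [-73.6  -3.2  14.1] y [ 12.2  83.1 193.1] rows 193
```

View pics/t_crop.png

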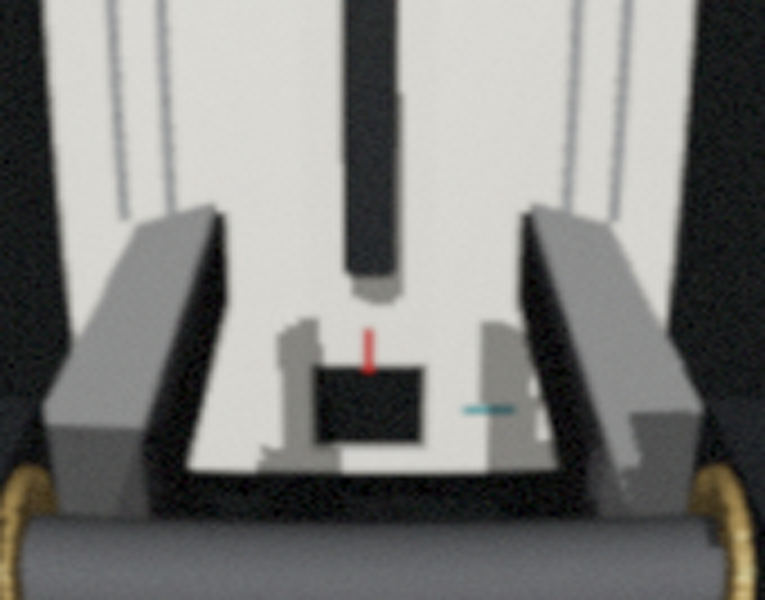

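View pics/r_side_crop.png

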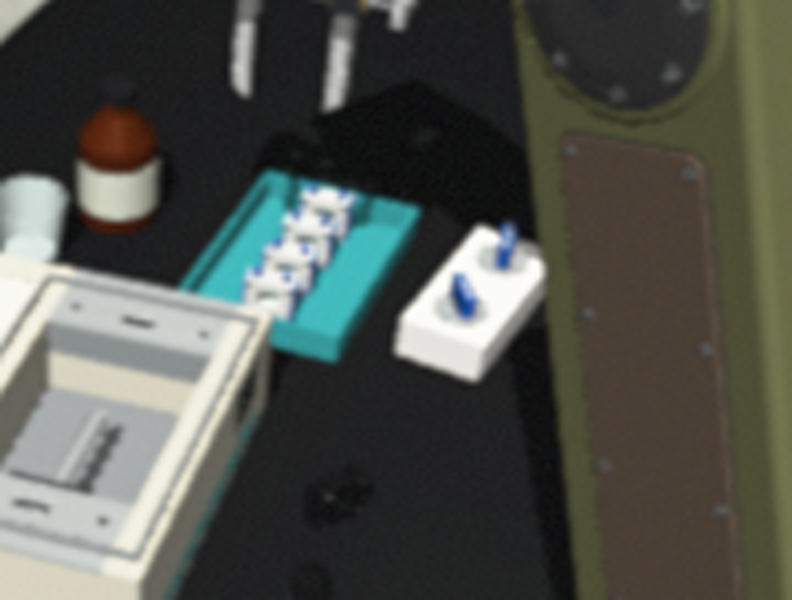

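The camera's own depth shows the fingertips about 36 mm above the stated TCP, so the fingers shut above the handle (42 mm top, tips at about 53). The heads must have been held near their tops. I will use the seen tip position from now on: open, go down 32 mm, grip.

play_rows(commands=[{"x": 0,"y": 0,"z": 0,"wx": 0,"wy": 0,"wz": 0,"grip": 0.45},{"x": 0,"y": 0,"z": 0,"wx": 0,"wy": 0,"wz": 0,"grip": 0.45},{"x": 0,"y": 0,"z": 0,"wx": 0,"wy": 0,"wz": 0,"grip": 0.45},{"x": 0,"y": 0,"z": 0.006,"wx": 0,"wy": 0,"wz": 0,"grip": 0.45},{"x": 0,"y": 0,"z": 0.004,"wx": 0,"wy": 0,"wz": 0,"grip": 0.45},{"x": 0,"y": 0,"z": 0,"wx": 0,"wy": 0,"wz": 0,"grip": 0.45}])

```text
clock: 28.25
eef_pos: [419.7, 375.5, 5.1]
eef_rot: [-3.141, 0.001, 1.582]
wrist_force: [0.1, -0.6, -0.2]
finger_gap: 42.6
```

```bash
python3 - <<'E'
from h import *
st(); p,d,P=snap("wrist","v")
T=np.load("pics/v_wrist.npz")["T"]
Q=(P-T[:3,3])@T[:3,:3]
m=(Q[...,2]<5)&(Q[...,2]>-75)&(abs(Q[...,0])<14)&(abs(Q[...,1])>12)
q=Q[m]; print(m.sum(), "x",np.percentile(q[:,0],[1,50,99]).round(1),"z",np.percentile(q[:,2],[1,50,99]).round(1))
cv2.imwrite("pics/v_crop.png",cv2.resize(p[150:300,170:340,::-1],None,fx=4.5,fy=4,interpolation=cv2.INTER_CUBIC))
E
```

```text
t 28.25 pos [419.7 375.5   5.1] rot [-180.     0.    90.7] F [ 0.1 -0.6 -0.2] gap 42.6
8011 x [-13.6   2.8  13.6] z [-73.6   1.6   5. ]
```

View pics/v_crop.png

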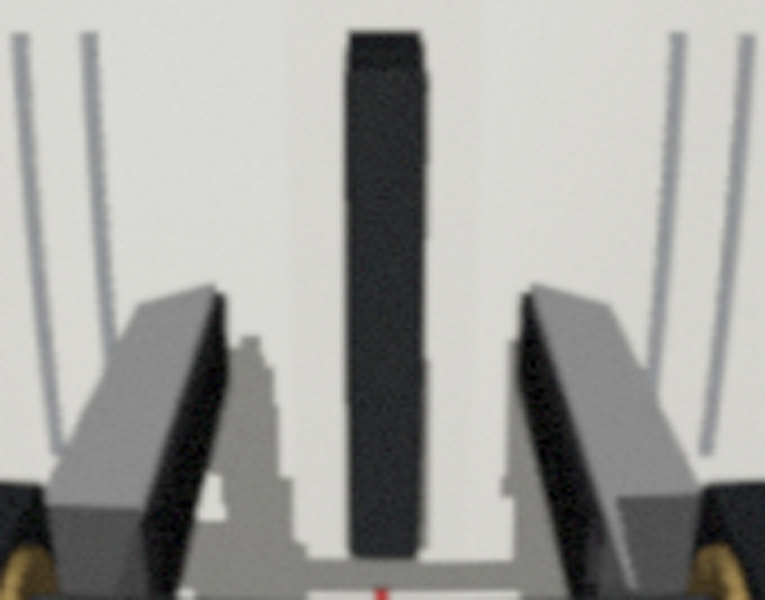

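TCP reads 5 mm yet there's clear air below the tips (shadow offset), no force. Go 19 mm further and grip.

play_rows(commands=[{"x": 0,"y": 0,"z": 0.01,"wx": 0,"wy": 0,"wz": 0,"grip": 0.45},{"x": 0,"y": 0,"z": 0.009,"wx": 0,"wy": 0,"wz": 0,"grip": 0.45},{"x": 0,"y": 0,"z": 0,"wx": 0,"wy": 0,"wz": 0,"grip": 0.45},{"x": 0,"y": 0,"z": 0,"wx": 0,"wy": 0,"wz": 0,"grip": 0},{"x": 0,"y": 0,"z": 0,"wx": 0,"wy": 0,"wz": 0,"grip": 0},{"x": 0,"y": 0,"z": 0,"wx": 0,"wy": 0,"wz": 0,"grip": 0},{"x": 0,"y": 0,"z": 0,"wx": 0,"wy": 0,"wz": 0,"grip": 0}], squeeze=55)

```text
clock: 29.18
eef_pos: [420.1, 375.8, -13.1]
eef_rot: [3.141, -0.0, 1.582]
wrist_force: [1.8, 0.4, 1.0]
finger_gap: 11.2
```

```bash
python3 - <<'E'
from h import *
st(); p,d,P=snap("wrist","w")
print(go(a2w(0,0),180)[:3,3])
E
```

```text
t 29.18 pos [420.1 375.8 -13.1] rot [180.   -0.   90.6] F [1.8 0.4 1. ] gap 11.2
shift mm [-377.8  138.  -193.1] n>=8 per row [-47.2  17.2 -24.1]
[ 5.62277148e+02 -4.88248354e-01  1.80000000e+02]
```

View pics/w_wrist.png

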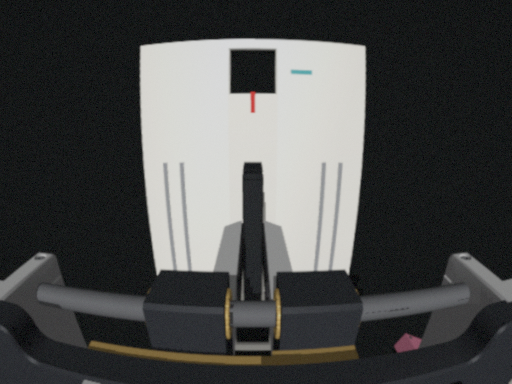

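Gripped (gap 11.2 on the 12 mm bar). Lift and check how it hangs.

play_rows(commands=[{"x": 0,"y": 0,"z": -0.015,"wx": 0,"wy": 0,"wz": 0,"grip": 0},{"x": 0,"y": 0,"z": -0.03,"wx": 0,"wy": 0,"wz": 0,"grip": 0},{"x": 0,"y": 0,"z": -0.04,"wx": 0,"wy": 0,"wz": 0,"grip": 0},{"x": 0,"y": 0,"z": -0.04,"wx": 0,"wy": 0,"wz": 0,"grip": 0},{"x": 0,"y": 0,"z": -0.04,"wx": 0,"wy": 0,"wz": 0,"grip": 0},{"x": 0,"y": 0,"z": -0.01,"wx": 0,"wy": 0,"wz": 0,"grip": 0},{"x": 0,"y": 0,"z": 0,"wx": 0,"wy": 0,"wz": 0,"grip": 0}])

```text
clock: 30.1
eef_pos: [419.7, 375.5, 161.3]
eef_rot: [-3.141, 0.0, 1.582]
wrist_force: [-0.3, -0.9, -3.7]
finger_gap: 11.8
```

```bash
python3 - <<'E'
from h import *
st(); p,d,P=snap("wrist","x"); snap("scene","x")
T=np.load("pics/x_wrist.npz")["T"]
Q=(P-T[:3,3])@T[:3,:3]
m=(p.min(2)>120)&(abs(Q[...,1])<90)&(Q[...,0]>20)&(Q[...,0]<140)
q=Q[m]; A=np.c_[q[:,:2],np.ones(len(q))]; c=np.linalg.lstsq(A,q[:,2],rcond=None)[0]; print("plane top z_tool=",c.round(3),"slopes deg",np.degrees(c[:2]).round(2))
cv2.imwrite("pics/x_crop.png",cv2.resize(p[20:300,120:380,::-1],None,fx=2.1,fy=2.1))
E
```

```text
t 30.10 pos [419.7 375.5 161.3] rot [-180.     0.    90.7] F [-0.3 -0.9 -3.7] gap 11.8
plane top z_tool= [ 2.2900e-01 -2.1000e-02 -3.8319e+01] slopes deg [13.15 -1.23]
```

View pics/x_crop.png

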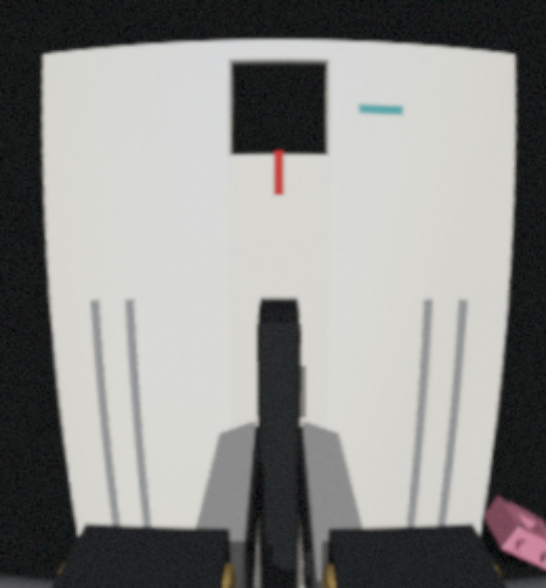

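View pics/x_scene.png

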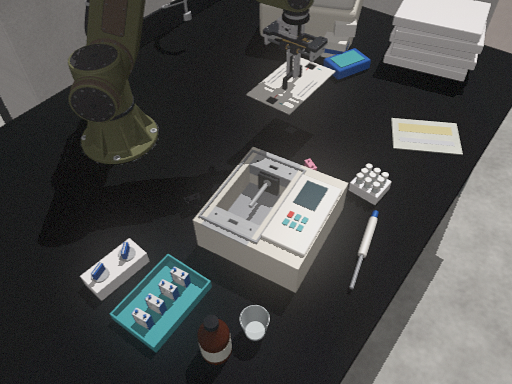

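```bash
cat >> h.py <<'E'
def coverplane(tag):
    p,d,P=load("wrist",tag); T=np.load(f"pics/{tag}_wrist.npz")["T"]; Q=(P-T[:3,3])@T[:3,:3]
    m=(p.min(2)>110)&(abs(Q[...,2]+17)<40); m[205:]=0; n,l,S,c=cv2.connectedComponentsWithStats(m.astype(np.uint8)); k=1+S[1:,4].argmax(); q=Q[cv2.erode((l==k).astype(np.uint8),np.ones((5,5)))>0]
    for _ in range(3):
        c=np.linalg.lstsq(np.c_[q[:,:2],np.ones(len(q))],q[:,2],rcond=None)[0]; r=q[:,2]-q[:,:2]@c[:2]-c[2]; q=q[abs(r)<2.5*r.std()]
    print("cover plane z_tool=%.3f x + %.3f y + %.1f"%tuple(c),"deg",np.degrees(c[:2]).round(2),"x range",q[:,0].min().round(),q[:,0].max().round())
    return c
E
python3 - <<'E'
from h import *
coverplane("x")
E
```

```text
cover plane z_tool=-0.001 x + 0.001 y + -16.6 deg [-0.04  0.04] x range 15.0 127.0
```

The cover hangs level (0.04°). Now its offset and yaw in the hand, from the hole and the edges.

```bash
cat >> h.py <<'E'
def inhand(tag,hole,zt=-16.6,rad=40):
    p,d,P=load("wrist",tag); T=np.load(f"pics/{tag}_wrist.npz")["T"]; g=p.max(2)
    Ti=np.linalg.inv(T); I=np.eye(4)
    # rays in tool frame: treat tool frame as world
    u,v=hole; sub=(g[v-rad:v+rad+1,u-rad:u+rad+1]<75).astype(np.uint8); n,l,S,c=cv2.connectedComponentsWithStats(sub,connectivity=4); k=l[rad,rad]
    cnt,_=cv2.findContours((l==k).astype(np.uint8),cv2.RETR_EXTERNAL,cv2.CHAIN_APPROX_NONE)
    q=rays("wrist",cnt[0][:,0,:]+[u-rad,v-rad],zt,I)[:,:2]; r=rect(q); print("hole tool",*r); h=np.array(r[0],float)
    w=(p.min(2)>110); L=[];Rr=[]
    for vv in range(60,200,4):
        us=np.nonzero(w[vv])[0]; us=us[(us>100)&(us<400)]
        if len(us): L.append([us.min()-.5,vv]); Rr.append([us.max()+.5,vv])
    for nm,E in (("L",L),("R",Rr)):
        q=rays("wrist",np.array(E),zt,I)[:,:2]; vx,vy,x0,y0=cv2.fitLine(q.astype(np.float32),cv2.DIST_HUBER,0,.01,.01).ravel(); print(nm,"slope deg %.2f"%np.degrees(np.arctan(vy/vx)),"y at x=0: %.1f"%(y0-x0*vy/vx), "at 60 %.1f"%(y0+(60-x0)*vy/vx))
    return h
E
python3 - <<'E'
from h import *
inhand("x",(253,70))
E
```

```text
hole tool [105.8  -0.5] [28.2 28.7] 90.0
L slope deg 0.10 y at x=0: -78.2 at 60 -78.1
R slope deg 0.10 y at x=0: 76.9 at 60 77.0
```

```bash
python3 - <<'E'
from h import *
c,s=np.cos(AY),np.sin(AY); RA=np.array([[c,s],[-s,c]])
for tag in "bcgikno":
    p,d,P=load("wrist",tag); T=np.load(f"pics/{tag}_wrist.npz")["T"]; g=p.max(2)
    out=[]
    for Y in (106,-106):
        w=a2w(0,Y)
        # candidates: dark comps at deck
        q=np.hypot(P[...,0]-w[0],P[...,1]-w[1])
    m=(g<60).astype(np.uint8); n,l,S,ce=cv2.connectedComponentsWithStats(m,connectivity=4)
    for k in range(1,n):
        if 40<S[k,4]<900 and S[k,2]>1.5*S[k,3]:
            cnt,_=cv2.findContours((l==k).astype(np.uint8),cv2.RETR_EXTERNAL,cv2.CHAIN_APPROX_NONE)
            q=(rays("wrist",cnt[0][:,0,:],110,T)[:,:2]-AC)@RA.T; r=rect(q)
            for Y in (106,-106):
                if np.hypot(r[0][0],r[0][1]-Y)<8: print(tag,Y,r)
    # rim outer/inner: deck plate corners
E
```

```text
b 106 (array([ -0. , 105.5]), array([ 5.1, 20.6]), 89.2)
b -106 (array([  -0.3, -105.2]), array([ 5.7, 21.2]), 89.8)
c 106 (array([ -0.3, 105.3]), array([ 8.1, 23.3]), 89.9)
c -106 (array([  -0.8, -102.5]), array([23.3,  3.6]), 0.2)
g 106 (array([ -0.2, 105.3]), array([22.7,  8.3]), 0.2)
k 106 (array([  0.2, 105.9]), array([22.4,  7.6]), 0.1)
k -106 (array([  -0.9, -104.4]), array([23.2,  5.9]), 0.1)
n 106 (array([ -0. , 105.5]), array([22.8,  7.7]), 0.1)
n -106 (array([  -0.6, -104. ]), array([ 6.5, 23.2]), 90.0)
```

```bash
python3 - <<'E'
from h import *
w=a2w(.5,-.2); print(w); go(w,161,98.06)
E
```

```text
[562.800254    -0.61615359]
shift mm [-377.4  139.2   -0.8] n>=7 per row [-53.9  19.9  -0.1]  wz total -7.4 n>=1
```

play_rows(commands=[{"x": -0.03,"y": 0.0111,"z": 0,"wx": 0,"wy": 0,"wz": 0,"grip": 0},{"x": -0.047,"y": 0.0173,"z": 0,"wx": 0,"wy": 0,"wz": 0,"grip": 0},{"x": -0.05,"y": 0.0184,"z": 0,"wx": 0,"wy": 0,"wz": 0,"grip": 0},{"x": -0.05,"y": 0.0184,"z": 0,"wx": 0,"wy": 0,"wz": 0,"grip": 0},{"x": -0.05,"y": 0.0184,"z": 0,"wx": 0,"wy": 0,"wz": 0,"grip": 0},{"x": -0.05,"y": 0.0184,"z": 0,"wx": 0,"wy": 0,"wz": 0,"grip": 0},{"x": -0.05,"y": 0.0184,"z": 0,"wx": 0,"wy": 0,"wz": 0,"grip": 0},{"x": -0.03,"y": 0.0111,"z": 0,"wx": 0,"wy": 0,"wz": 0,"grip": 0},{"x": -0.0204,"y": 0.0077,"z": 0,"wx": 0,"wy": 0,"wz": 0,"grip": 0},{"x": 0,"y": 0,"z": 0.01,"wx": 0,"wy": 0,"wz": -4,"grip": 0},{"x": 0,"y": 0,"z": 0.01,"wx": 0,"wy": 0,"wz": -3.4,"grip": 0},{"x": 0,"y": 0,"z": 0.01,"wx": 0,"wy": 0,"wz": 0,"grip": 0},{"x": 0,"y": 0,"z": 0,"wx": 0,"wy": 0,"wz": 0,"grip": 0},{"x": 0,"y": 0,"z": 0,"wx": 0,"wy": 0,"wz": 0,"grip": 0}])

```text
clock: 31.95
eef_pos: [563.5, 0.0, 131.9]
eef_rot: [3.141, 0.0, 1.711]
wrist_force: [-0.1, 0.0, -3.1]
finger_gap: 11.3
```

```bash
python3 - <<'E'
from h import *
for _ in range(3): st()
p,d,P=snap("wrist","y"); coverplane("y"); inhand("y",(253,70)); snap("scene","y")
st(); go(a2w(.5,-.2),107,98.06)
E
```

```text
t 31.95 pos [563.5   0.  131.9] rot [180.   0.  98.] F [-0.1  0.  -3.1] gap 11.3
t 31.95 pos [563.5   0.  131.9] rot [180.   0.  98.] F [-0.1  0.  -3.1] gap 11.3
t 31.95 pos [563.5   0.  131.9] rot [180.   0.  98.] F [-0.1  0.  -3.1] gap 11.3
cover plane z_tool=-0.004 x + 0.118 y + -14.6 deg [-0.21  6.78] x range 5.0 142.0
hole tool [ 1.071e+02 -1.000e-01] [53.  55.3] 89.9
L slope deg 0.05 y at x=0: -78.1 at 60 -78.1
R slope deg 9.94 y at x=0: 83.3 at 60 93.9
t 32.05 pos [563.6  -0.  132.1] rot [180.   0.  98.] F [-0.1  0.1 -2.4] gap 11.2
shift mm [-0.5 -0.9 25.1] n>=1 per row [-0.5 -0.9 25.1]  wz total -0.0 n>=1
```

View pics/y_wrist.png

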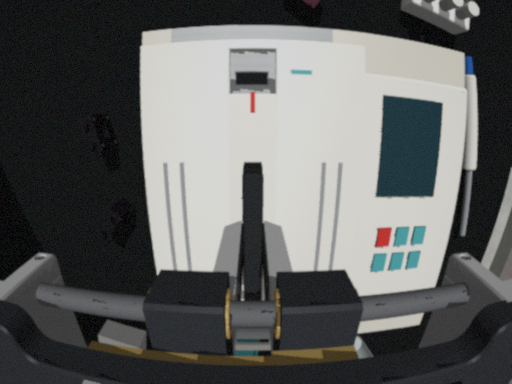

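Through the far hole (253,71) the slot is visible at (252,78); use it to check the alignment.

```bash
python3 - <<'E'
from h import *
p,d,P=load("wrist","y"); T=np.load("pics/y_wrist.npz")["T"]; g=p.max(2)
c,s=np.cos(AY),np.sin(AY); RA=np.array([[c,s],[-s,c]])
def slot(box,th=60):
    u0,v0,u1,v1=box; l=(g[v0:v1,u0:u1]<th).astype(np.uint8); n,L,S,C=cv2.connectedComponentsWithStats(l); k=1+S[1:,4].argmax()
    cnt,_=cv2.findContours((L==k).astype(np.uint8),cv2.RETR_EXTERNAL,cv2.CHAIN_APPROX_NONE); return cnt[0][:,0,:]+[u0,v0]
q=(rays("wrist",slot((234,64,272,92)),110,T)[:,:2]-AC)@RA.T; print("slot ana",rect(q))
cv2.imwrite("pics/y_crop.png",cv2.resize(p[30:120,200:310,::-1],None,fx=7,fy=6,interpolation=cv2.INTER_CUBIC))
print("tool ana",((T[:2,3]-AC)@RA.T).round(2))
E
```

```text
slot ana (array([ -0.2, 105.3]), array([ 8.1, 23.5]), 89.9)
tool ana [1.32 0.33]
```

View pics/y_crop.png

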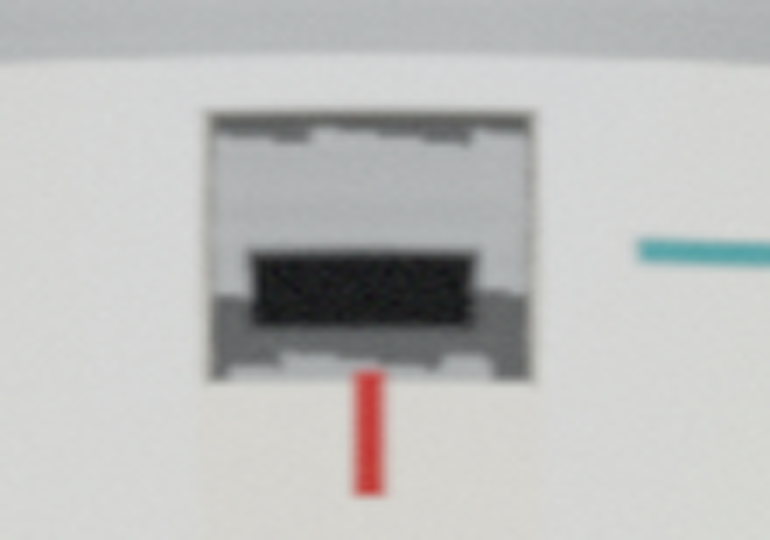

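play_rows(commands=[{"x": -0.0008,"y": -0.001,"z": 0.012,"wx": 0,"wy": 0,"wz": 0,"grip": 0},{"x": 0,"y": 0,"z": 0.01,"wx": 0,"wy": 0,"wz": 0,"grip": 0},{"x": 0,"y": 0,"z": 0,"wx": 0,"wy": 0,"wz": 0,"grip": 0},{"x": 0,"y": 0,"z": 0,"wx": 0,"wy": 0,"wz": 0,"grip": 0}])

```text
clock: 32.55
eef_pos: [562.6, -1.1, 109.8]
eef_rot: [3.141, 0.0, 1.711]
wrist_force: [0.2, -0.7, -1.8]
finger_gap: 11.7
```

```bash
cat >> h.py <<'E'
def slotat(tag,box,th=60,z=110,small=False):
    p,d,P=load("wrist",tag); T=np.load(f"pics/{tag}_wrist.npz")["T"]; g=p.max(2)
    c,s=np.cos(AY),np.sin(AY); RA=np.array([[c,s],[-s,c]])
    u0,v0,u1,v1=box; l=(g[v0:v1,u0:u1]<th).astype(np.uint8); n,L,S,C=cv2.connectedComponentsWithStats(l,connectivity=4); k=1+S[1:,4].argmax()
    cnt,_=cv2.findContours((L==k).astype(np.uint8),cv2.RETR_EXTERNAL,cv2.CHAIN_APPROX_NONE); e=cnt[0][:,0,:]+[u0,v0]
    q=(rays("wrist",e,z,T)[:,:2]-AC)@RA.T; r=rect(q); print("dark ana",r, "tool ana",((T[:2,3]-AC)@RA.T).round(2)); return r
E
python3 - <<'E'
from h import *
st(); p,d,P=snap("wrist","z")
cv2.imwrite("pics/z_crop.png",cv2.resize(p[20:220,120:400,::-1],None,fx=2.8,fy=2.8,interpolation=cv2.INTER_CUBIC))
slotat("z",(234,60,272,94))
E
```

```text
t 32.55 pos [562.6  -1.1 109.8] rot [180.   0.  98.] F [ 0.2 -0.7 -1.8] gap 11.7
dark ana (array([-1.000e-01,  1.057e+02]), array([ 8.8, 23.4]), 89.9) tool ana [ 0.28 -0.62]
```

View pics/z_crop.png

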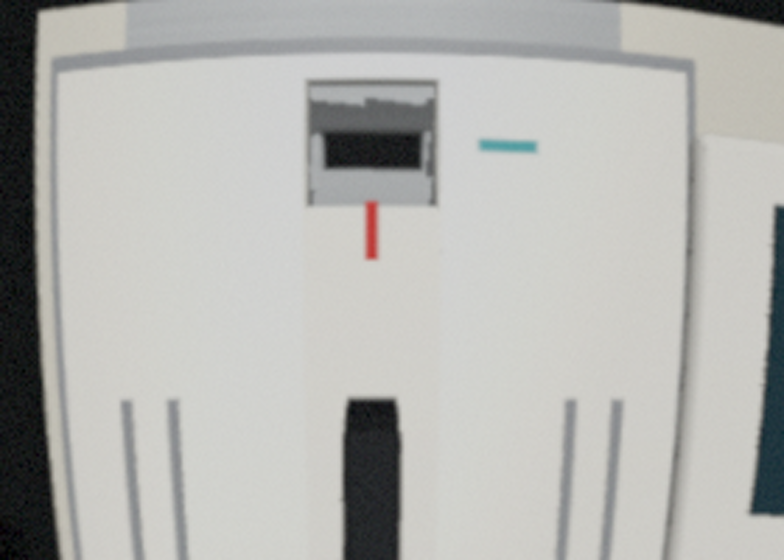

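Hole and slot agree within 0.5 mm. Lower it.

play_rows(commands=[{"x": 0.0004,"y": 0,"z": 0.004,"wx": 0,"wy": 0,"wz": 0,"grip": 0},{"x": 0,"y": 0,"z": 0.004,"wx": 0,"wy": 0,"wz": 0,"grip": 0},{"x": 0,"y": 0,"z": 0.003,"wx": 0,"wy": 0,"wz": 0,"grip": 0},{"x": 0,"y": 0,"z": 0,"wx": 0,"wy": 0,"wz": 0,"grip": 0}])

```text
clock: 33.1
eef_pos: [562.3, -0.7, 98.4]
eef_rot: [-3.141, -0.0, 1.711]
wrist_force: [-0.5, -0.5, -2.7]
finger_gap: 11.6
```

```bash
python3 - <<'E'
from h import *
st(); p,d,P=snap("wrist","aa")
cv2.imwrite("pics/aa_crop.png",cv2.resize(p[20:220,120:400,::-1],None,fx=2.8,fy=2.8,interpolation=cv2.INTER_CUBIC))
E
```

```text
t 33.10 pos [562.3  -0.7  98.4] rot [-180.   -0.   98.] F [-0.5 -0.5 -2.7] gap 11.6
```

View pics/aa_crop.png

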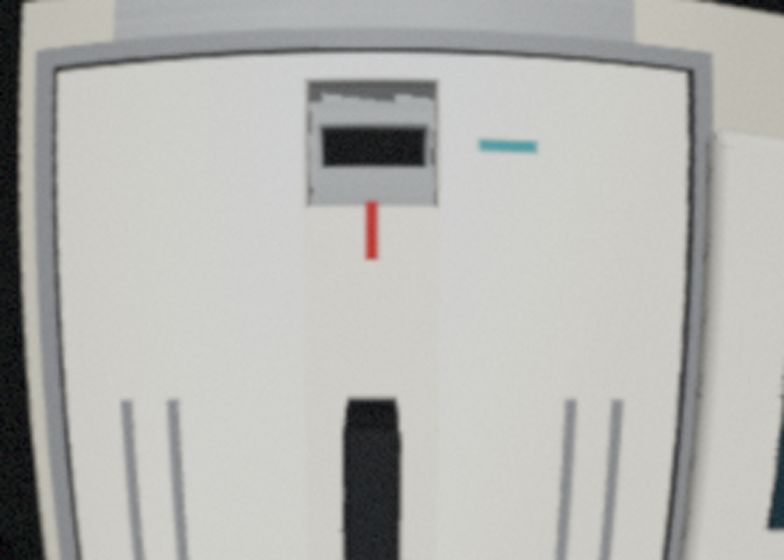

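The cover sits inside the rim with an even gap all round. Lower the last mm, release, rise.

play_rows(commands=[{"x": 0,"y": 0,"z": 0.001,"wx": 0,"wy": 0,"wz": 0,"grip": 0},{"x": 0,"y": 0,"z": 0.001,"wx": 0,"wy": 0,"wz": 0,"grip": 0},{"x": 0,"y": 0,"z": 0,"wx": 0,"wy": 0,"wz": 0,"grip": 0},{"x": 0,"y": 0,"z": 0,"wx": 0,"wy": 0,"wz": 0,"grip": 0.5},{"x": 0,"y": 0,"z": 0,"wx": 0,"wy": 0,"wz": 0,"grip": 0.5},{"x": 0,"y": 0,"z": 0,"wx": 0,"wy": 0,"wz": 0,"grip": 0.5},{"x": 0,"y": 0,"z": -0.03,"wx": 0,"wy": 0,"wz": 0,"grip": 0.5},{"x": 0,"y": 0,"z": -0.05,"wx": 0,"wy": 0,"wz": 0,"grip": 0.5},{"x": -0.02,"y": 0,"z": -0.05,"wx": 0,"wy": 0,"wz": 0,"grip": 0.5},{"x": -0.02,"y": 0,"z": -0.04,"wx": 0,"wy": 0,"wz": 0,"grip": 0.5},{"x": 0,"y": 0,"z": 0,"wx": 0,"wy": 0,"wz": 0,"grip": 0.5},{"x": 0,"y": 0,"z": 0,"wx": 0,"wy": 0,"wz": 0,"grip": 0.5}])

```text
clock: 34.65
eef_pos: [567.8, -40.0, 265.6]
eef_rot: [-3.14, -0.0, 1.711]
wrist_force: [-0.1, -0.0, -0.5]
finger_gap: 47.0
```

```bash
python3 - <<'E'
from h import *
st(); p,d,P=snap("wrist","ab"); 
EE=P
for (u,v) in [(200,100),(300,100),(250,90),(210,170),(300,170)]: print((u,v),P[v-2:v+3,u-2:u+3].reshape(-1,3).mean(0).round(1))
E
```

```text
t 34.65 pos [567.8 -40.  265.6] rot [-179.9   -0.    98. ] F [-0.1 -0.  -0.5] gap 47.0
(200, 100) [490.4  42.5 113.7]
(300, 100) [nan nan nan]
(250, 90) [nan nan nan]
(210, 170) [513.2 -43.6 113.4]
(300, 170) [nan nan nan]
```

View pics/ab_wrist.png

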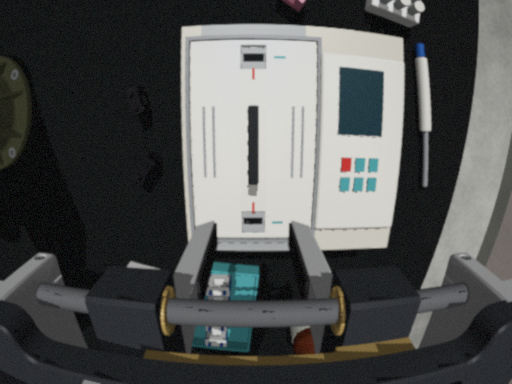

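The cover is seated (top z 113.6), both slots show centred in its holes at (254,57) and (254,222). Measure slots again and the foam/studs.

```bash
python3 - <<'E'
from h import *
slotat("ab",(246,50,262,64)); slotat("ab",(246,214,263,230))
snap("scene","ab"); snap("side","ab"); tray("scene","ab")
p,d,P=load("wrist","f"); T=np.load("pics/f_wrist.npz")["T"]
hsv=cv2.cvtColor(p,cv2.COLOR_RGB2HSV)
m=((abs(hsv[...,0].astype(int)-112)<14)&(hsv[...,1]>100)&(P[...,2]>58)&(P[...,2]<82)&(P[...,0]<450)).astype(np.uint8)
n,l,S,c=cv2.connectedComponentsWithStats(m)
for k in range(1,n):
    if S[k,4]>20: print(S[k],rect(P[l==k]),np.median(P[l==k][:,2]))
p,d,P=load("scene","ab"); cv2.imwrite("pics/ab_crop.png",cv2.resize(p[180:384,60:360,::-1],None,fx=2.6,fy=2.6,interpolation=cv2.INTER_CUBIC))
E
```

```text
dark ana (array([  0.5, 105.3]), array([18.3,  6.5]), 0.1) tool ana [ -0.11 -39.89]
dark ana (array([  -0. , -105.3]), array([18.7,  4.3]), 0.0) tool ana [ -0.11 -39.89]
tray scene rim 770 [ 540.4 -337.7] [143.2 201.8] 2.4
tray scene floor 2600 [ 467.1 -428.3] [460.3 317.2] 37.3
[129  70  17  27 154] (array([ 395. , -306.5]), array([ 5.4, 34.3]), 33.6) 68.0525674846555
[125  75  12  23  36] (array([ 388. , -311.1]), array([ 2.7, 30.5]), 36.6) 69.63189850621305
[121 134  11  29 185] (array([ 387.1, -386. ]), array([ 5.1, 33.9]), 14.5) 67.53975504517973
```

View pics/ab_crop.png

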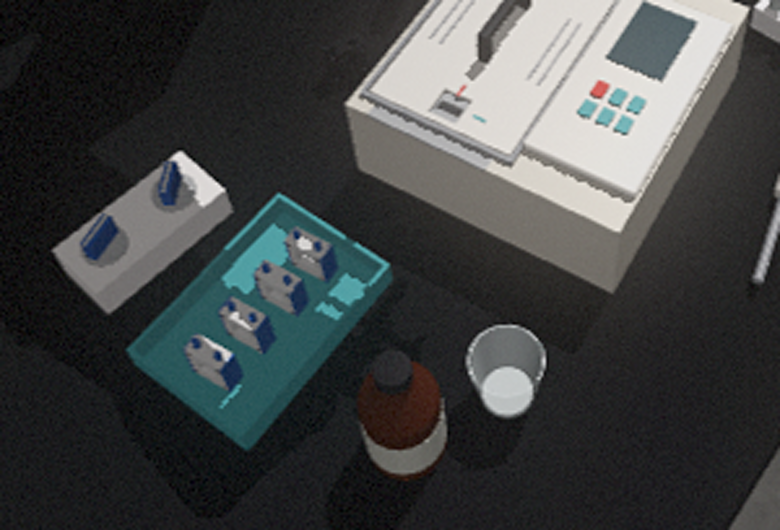

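```bash
python3 - <<'E'
from h import *
go([396,-398],170)
E
```

```text
shift mm [-330.6 -220.2   95.7] n>=7 per row [-47.2 -31.5  13.7]
```

play_rows(commands=[{"x": -0.0472,"y": -0.0315,"z": 0,"wx": 0,"wy": 0,"wz": 0,"grip": 0.5},{"x": -0.0472,"y": -0.0315,"z": 0,"wx": 0,"wy": 0,"wz": 0,"grip": 0.5},{"x": -0.0472,"y": -0.0315,"z": 0,"wx": 0,"wy": 0,"wz": 0,"grip": 0.5},{"x": -0.0472,"y": -0.0315,"z": 0.02,"wx": 0,"wy": 0,"wz": 0,"grip": 0.5},{"x": -0.0472,"y": -0.0315,"z": 0.025,"wx": 0,"wy": 0,"wz": 0,"grip": 0.5},{"x": -0.0472,"y": -0.0315,"z": 0.025,"wx": 0,"wy": 0,"wz": 0,"grip": 0.5},{"x": -0.0472,"y": -0.0315,"z": 0.025,"wx": 0,"wy": 0,"wz": 0,"grip": 0.5},{"x": 0,"y": 0,"z": 0,"wx": 0,"wy": 0,"wz": 0,"grip": 0.5},{"x": 0,"y": 0,"z": 0,"wx": 0,"wy": 0,"wz": 0,"grip": 0.5}])

```text
clock: 35.92
eef_pos: [396.3, -397.7, 171.5]
eef_rot: [-3.141, -0.001, 1.711]
wrist_force: [0.8, 0.2, 1.2]
finger_gap: 47.3
```

```bash
cat >> h.py <<'E'
def studs(tag,ztop=70):
    p,d,P=load("wrist",tag); T=np.load(f"pics/{tag}_wrist.npz")["T"]; hsv=cv2.cvtColor(p,cv2.COLOR_RGB2HSV)
    blue=(abs(hsv[...,0].astype(int)-112)<16)&(hsv[...,1]>90)
    white=(p.min(2)>90)
    top=((abs(P[...,2]-ztop)<5)&(np.hypot(P[...,0]-388,P[...,1]+347)<85)).astype(np.uint8)
    top=cv2.morphologyEx(top,cv2.MORPH_OPEN,np.ones((3,3)))
    n,l,S,c=cv2.connectedComponentsWithStats(top)
    for k in range(1,n):
        if S[k,4]<60: continue
        cnt,_=cv2.findContours((l==k).astype(np.uint8),cv2.RETR_EXTERNAL,cv2.CHAIN_APPROX_NONE)
        q=rays("wrist",cnt[0][:,0,:],ztop,T)[:,:2].astype(np.float32); r=cv2.minAreaRect(q); b=cv2.boxPoints(r)
        e=[b[1]-b[0],b[2]-b[1]]; e=max(e,key=np.linalg.norm); print("px",c[k].round(),S[k,4],"centre",np.round(r[0],1),"size",np.round(r[1],1),"long dir %.1f"%(np.degrees(np.arctan2(e[1],e[0]))%180))
        mm=(l==k)&(p.min(2)>110)
        if mm.sum()>15:
            vv,uu=np.nonzero(mm); w=rays("wrist",np.c_[uu,vv],ztop,T)[:,:2].astype(np.float32); f=cv2.fitLine(w,cv2.DIST_HUBER,0,.01,.01).ravel(); print("   white line n",mm.sum(),"mean",w.mean(0).round(1),"dir %.1f"%(np.degrees(np.arctan2(f[1],f[0]))%180))
E
python3 - <<'E'
from h import *
st(); snap("wrist","ac"); studs("ac")
E
```

```text
t 35.92 pos [ 396.3 -397.7  171.5] rot [-180.    -0.    98.1] F [0.8 0.2 1.2] gap 47.3
px [259. 100.] 365 centre [ 390.5 -307.8] size [12.2 36.5] long dir 124.4
   white line n 218 mean [ 390.5 -306.5] dir 124.6
px [242. 171.] 360 centre [ 383.  -386.9] size [11.9 37.2] long dir 104.1
   white line n 197 mean [ 382.5 -387.1] dir 104.5
```

View pics/ac_wrist.png

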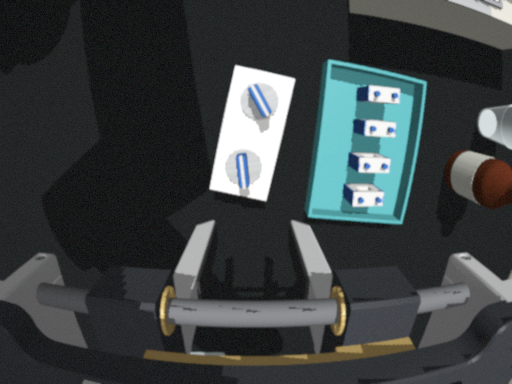

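Studs measured: (390.5,-307.8) wing at 124.4°, and (383,-386.9) at 104.1°, sizes 12×36 as given. Take the second one first.

```bash
python3 - <<'E'
from h import *
go([383,-386.9],60,104.1)
E
```

```text
shift mm [ 12.4 -12.1 112. ] n>=2 per row [ 6.2 -6.  56. ]  wz total -6.0 n>=1
```

play_rows(commands=[{"x": 0.0062,"y": -0.006,"z": 0.055,"wx": 0,"wy": 0,"wz": 0,"grip": 0.45},{"x": 0.0062,"y": -0.006,"z": 0.045,"wx": 0,"wy": 0,"wz": 0,"grip": 0.45},{"x": 0,"y": 0,"z": 0.012,"wx": 0,"wy": 0,"wz": -6,"grip": 0.45},{"x": 0,"y": 0,"z": 0,"wx": 0,"wy": 0,"wz": 0,"grip": 0.45},{"x": 0,"y": 0,"z": 0,"wx": 0,"wy": 0,"wz": 0,"grip": 0.45}])

```text
clock: 36.6
eef_pos: [383.4, -387.7, 61.0]
eef_rot: [3.141, 0.002, 1.815]
wrist_force: [-0.2, 0.4, 0.8]
finger_gap: 42.6
```

```bash
python3 - <<'E'
from h import *
st(); snap("wrist","ad"); studs("ad"); go([383,-386.9],11,104.1)
E
```

```text
t 36.60 pos [ 383.4 -387.7   61. ] rot [1.799e+02 1.000e-01 1.040e+02] F [-0.2  0.4  0.8] gap 42.6
px [291. 116.] 875 centre [ 390.  -307.9] size [12.3 36.8] long dir 126.9
   white line n 317 mean [ 390.6 -307.5] dir 126.7
px [253. 218.] 733 centre [ 382.9 -387.5] size [11.4 37.5] long dir 104.0
   white line n 288 mean [ 383.4 -388.3] dir 103.8
shift mm [ 1.  -0.1 49.9] n>=1 per row [ 1.  -0.1 49.9]  wz total -0.1 n>=1
```

View pics/ad_wrist.png

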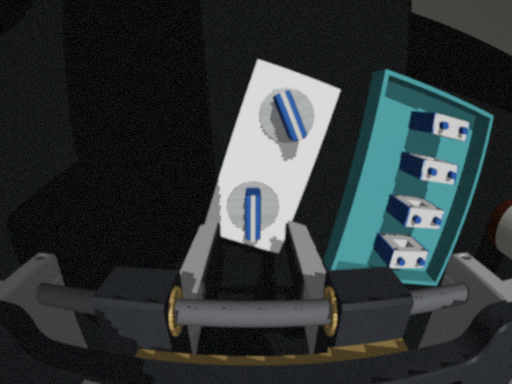

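The wing (253,213) is centred and parallel between the fingers. Descend and grip.

play_rows(commands=[{"x": 0,"y": 0,"z": 0.025,"wx": 0,"wy": 0,"wz": 0,"grip": 0.45},{"x": 0,"y": 0,"z": 0.015,"wx": 0,"wy": 0,"wz": 0,"grip": 0.45},{"x": 0,"y": 0,"z": 0.009,"wx": 0,"wy": 0,"wz": 0,"grip": 0.45},{"x": 0,"y": 0,"z": 0,"wx": 0,"wy": 0,"wz": 0,"grip": 0.45},{"x": 0,"y": 0,"z": 0,"wx": 0,"wy": 0,"wz": 0,"grip": 0},{"x": 0,"y": 0,"z": 0,"wx": 0,"wy": 0,"wz": 0,"grip": 0},{"x": 0,"y": 0,"z": 0,"wx": 0,"wy": 0,"wz": 0,"grip": 0},{"x": 0,"y": 0,"z": 0,"wx": 0,"wy": 0,"wz": 0,"grip": 0}], squeeze=55)

```text
clock: 37.65
eef_pos: [382.5, -387.8, 11.0]
eef_rot: [3.141, 0.0, 1.816]
wrist_force: [-0.4, 0.7, 2.0]
finger_gap: 11.6
```

```bash
python3 - <<'E'
from h import *
st(); p,d,P=snap("wrist","ae");  cv2.imwrite("pics/ae_crop.png",cv2.resize(p[150:310,170:340,::-1],None,fx=4.5,fy=3.7,interpolation=cv2.INTER_CUBIC))
E
```

```text
t 37.65 pos [ 382.5 -387.8   11. ] rot [180.   0. 104.] F [-0.4  0.7  2. ] gap 11.6
```

View pics/ae_crop.png

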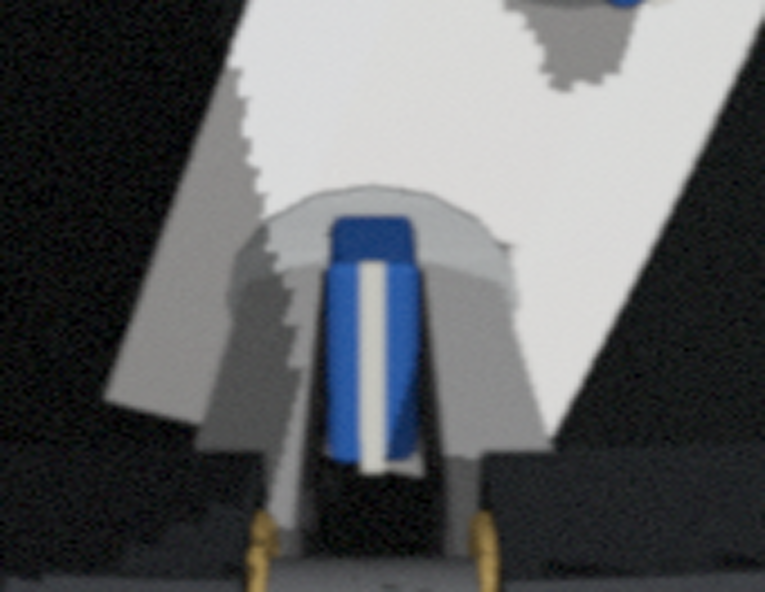

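```bash
python3 - <<'E'
from h import *
studs("ae"); T=toolT()
p,d,P=load("wrist","ae"); hsv=cv2.cvtColor(p,cv2.COLOR_RGB2HSV)
Q=(P-T[:3,3])@T[:3,:3]
w=a2w(0,-106); print(w); go(w,150)
E
```

```text
px [304. 118.] 1494 centre [ 390.1 -307.9] size [12.4 36.8] long dir 125.8
   white line n 516 mean [ 390.7 -307.5] dir 126.6
px [252. 244.] 1419 centre [ 378.8 -385.6] size [35.4 33. ] long dir 72.5
   white line n 505 mean [ 383.6 -383.7] dir 102.1
[ 577.1422409  -105.44075667]
shift mm [ 226.6  257.4 -139.1] n>=7 per row [ 32.4  36.8 -19.9]
```

play_rows(commands=[{"x": 0,"y": 0,"z": -0.02,"wx": 0,"wy": 0,"wz": 0,"grip": 0},{"x": 0,"y": 0,"z": -0.05,"wx": 0,"wy": 0,"wz": 0,"grip": 0},{"x": 0,"y": 0,"z": -0.05,"wx": 0,"wy": 0,"wz": 0,"grip": 0},{"x": 0.0324,"y": 0.0368,"z": -0.018,"wx": 0,"wy": 0,"wz": 0,"grip": 0},{"x": 0.0324,"y": 0.0368,"z": 0,"wx": 0,"wy": 0,"wz": 0,"grip": 0},{"x": 0.0324,"y": 0.0368,"z": 0,"wx": 0,"wy": 0,"wz": 0,"grip": 0},{"x": 0.0324,"y": 0.0368,"z": 0,"wx": 0,"wy": 0,"wz": 0,"grip": 0},{"x": 0.0324,"y": 0.0368,"z": 0,"wx": 0,"wy": 0,"wz": 0,"grip": 0},{"x": 0.0324,"y": 0.0368,"z": 0,"wx": 0,"wy": 0,"wz": 0,"grip": 0},{"x": 0.0324,"y": 0.0368,"z": 0,"wx": 0,"wy": 0,"wz": 0,"grip": 0},{"x": 0,"y": 0,"z": 0,"wx": 0,"wy": 0,"wz": -10.5,"grip": 0},{"x": 0,"y": 0,"z": 0,"wx": 0,"wy": 0,"wz": -10.5,"grip": 0},{"x": 0,"y": 0,"z": 0,"wx": 0,"wy": 0,"wz": -10.5,"grip": 0},{"x": 0,"y": 0,"z": 0,"wx": 0,"wy": 0,"wz": -10.5,"grip": 0},{"x": 0,"y": 0,"z": 0,"wx": 0,"wy": 0,"wz": -10.5,"grip": 0},{"x": 0,"y": 0,"z": 0,"wx": 0,"wy": 0,"wz": -10.5,"grip": 0},{"x": 0,"y": 0,"z": 0,"wx": 0,"wy": 0,"wz": -10.5,"grip": 0},{"x": 0,"y": 0,"z": 0,"wx": 0,"wy": 0,"wz": -10.5,"grip": 0},{"x": 0,"y": 0,"z": 0,"wx": 0,"wy": 0,"wz": 0,"grip": 0},{"x": 0,"y": 0,"z": 0,"wx": 0,"wy": 0,"wz": 0,"grip": 0}])

```text
clock: 40.2
eef_pos: [577.2, -105.1, 148.6]
eef_rot: [3.142, -0.0, -3.005]
wrist_force: [0.1, -0.2, -1.1]
finger_gap: 11.3
```

```bash
python3 - <<'E'
from h import *
st(); p,d,P=snap("wrist","af"); go(a2w(0,-106),105,188.06)
cv2.imwrite("pics/af_crop.png",cv2.resize(p[80:310,130:380,::-1],None,fx=2.6,fy=2.6,interpolation=cv2.INTER_CUBIC))
I=np.eye(4)
z=np.load("pics/ae_wrist.npz"); print("wing ends tool x (ae):",rays("wrist",[[252,150+262/3.7],[252,150+460/3.7]],-59,I).round(1))
E
```

```text
t 40.20 pos [ 577.2 -105.1  148.6] rot [ 180.    -0.  -172.2] F [ 0.1 -0.2 -1.1] gap 11.3
shift mm [ 0.1 -0.3 43.6] n>=1 per row [ 0.1 -0.3 43.6]  wz total -0.2 n>=1
wing ends tool x (ae): [[ 19.   -0.1 -59. ]
 [-16.3  -0.1 -59. ]]
```

View pics/af_crop.png

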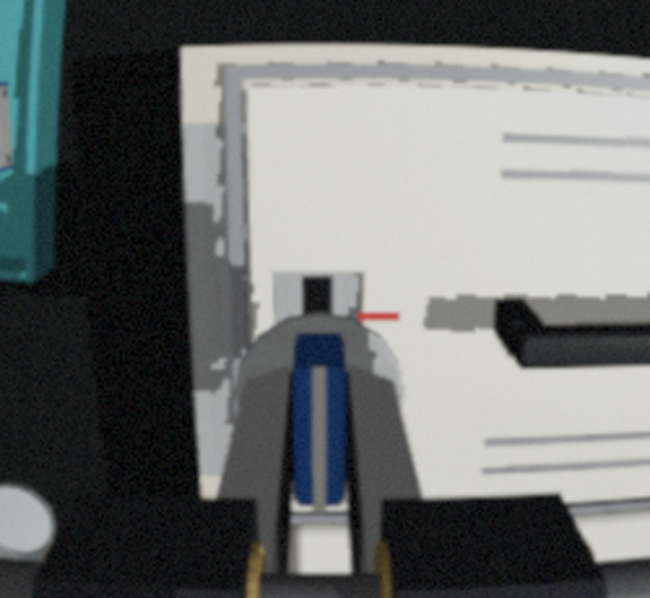

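```bash
python3 - <<'E'
from h import *
p,d,P=load("wrist","af"); T=np.load("pics/af_wrist.npz")["T"]; g=p.max(2).astype(int)
for v in (188,191,194,197): print(v,g[v,238:266])
I=np.eye(4); zt=T[2,3]-110
for v in (189,193):
    r=g[v,238:266]; lo=r.min(); th=(lo+110)/2
    us=238+np.nonzero(r<60)[0]; q=rays("wrist",[[us.min()-.5,v],[us.max()+.5,v]],zt,I); print(q.round(2), q[:,1].mean())
r=g[178:205,252]; print(r)
vs=178+np.nonzero(r<60)[0]; print(vs.min(), rays("wrist",[[252,vs.min()-.5]],zt,I).round(2))
E
```

```text
188 [170 169 169 171 172 173 171 158 101  46  26  27  18  25  31  32  24  31
  50 103 151 170 174 173 170 170 171 174]
191 [171 170 167 172 171 172 170 160 109  47  23  23  23  30  17  27  21  23
  49 102 150 171 174 173 172 170 171 172]
194 [170 170 170 172 171 170 170 161 108  49  25  17  26  31  26  28  28  30
  49 100 150 168 172 173 171 172 169 171]
197 [171 170 169 171 171 170 171 157 112  47  28  29  24  28  28  23  23  23
  51 100 150 170 171 172 172 170 162 163]
[[10.62 -5.03 38.63]
 [10.62  3.81 38.63]] -0.6070862417482243
[[ 6.94 -5.05 38.63]
 [ 6.94  3.83 38.63]] -0.608457651110565
[214 212 214 214 213 209 191 161 102  48  31  24  21  17  26  20  26  30
  22  28  18  41  69  84 101 100  99]
187 [[12.91 -0.17 38.63]]
```

play_rows(commands=[{"x": -0.0003,"y": -0.0005,"z": 0.03,"wx": 0,"wy": 0,"wz": -0.2,"grip": 0},{"x": 0,"y": 0,"z": 0.012,"wx": 0,"wy": 0,"wz": 0,"grip": 0},{"x": 0,"y": 0,"z": 0.003,"wx": 0,"wy": 0,"wz": 0,"grip": 0},{"x": 0,"y": 0,"z": 0.003,"wx": 0,"wy": 0,"wz": 0,"grip": 0},{"x": 0,"y": 0,"z": 0,"wx": 0,"wy": 0,"wz": 0,"grip": 0}])

```text
clock: 40.88
eef_pos: [577.8, -105.6, 101.2]
eef_rot: [-3.141, 0.001, -2.998]
wrist_force: [0.1, -0.8, -1.0]
finger_gap: 11.7
```

```bash
python3 - <<'E'
from h import *
st(); p,d,P=snap("wrist","ag")
cv2.imwrite("pics/ag_crop.png",cv2.resize(p[80:310,130:380,::-1],None,fx=2.6,fy=2.6,interpolation=cv2.INTER_CUBIC))
E
```

```text
t 40.88 pos [ 577.8 -105.6  101.2] rot [-180.     0.  -171.8] F [ 0.1 -0.8 -1. ] gap 11.7
```

View pics/ag_crop.png

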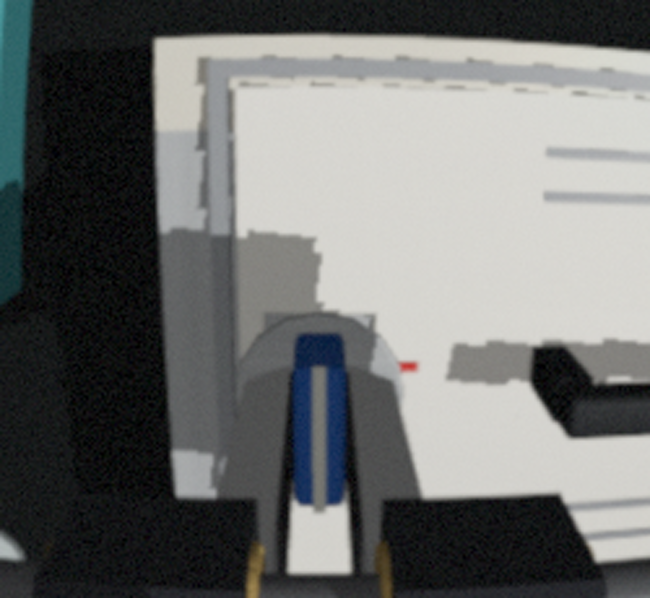

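No contact so far. Continue in small steps.

play_rows(commands=[{"x": 0,"y": 0,"z": 0.003,"wx": 0,"wy": 0,"wz": 0,"grip": 0},{"x": 0,"y": 0,"z": 0.003,"wx": 0,"wy": 0,"wz": 0,"grip": 0},{"x": 0,"y": 0,"z": 0,"wx": 0,"wy": 0,"wz": 0,"grip": 0}])

```text
clock: 41.3
eef_pos: [577.5, -105.5, 94.4]
eef_rot: [3.141, -0.0, -2.998]
wrist_force: [-0.2, -0.4, -0.5]
finger_gap: 11.2
```

play_rows(commands=[{"x": 0,"y": 0,"z": 0.003,"wx": 0,"wy": 0,"wz": 0,"grip": 0},{"x": 0,"y": 0,"z": 0.003,"wx": 0,"wy": 0,"wz": 0,"grip": 0},{"x": 0,"y": 0,"z": 0.001,"wx": 0,"wy": 0,"wz": 0,"grip": 0},{"x": 0,"y": 0,"z": 0,"wx": 0,"wy": 0,"wz": 0,"grip": 0}])

```text
clock: 41.8
eef_pos: [577.6, -105.6, 87.6]
eef_rot: [3.142, -0.0, -2.998]
wrist_force: [0.2, 0.4, 0.6]
finger_gap: 11.7
```

play_rows(commands=[{"x": 0,"y": 0,"z": 0.0015,"wx": 0,"wy": 0,"wz": 0,"grip": 0},{"x": 0,"y": 0,"z": 0.001,"wx": 0,"wy": 0,"wz": 0,"grip": 0},{"x": 0,"y": 0,"z": 0.001,"wx": 0,"wy": 0,"wz": 0,"grip": 0},{"x": 0,"y": 0,"z": 0,"wx": 0,"wy": 0,"wz": 0,"grip": 0}])

```text
clock: 42.3
eef_pos: [577.7, -105.6, 84.9]
eef_rot: [-3.141, 0.0, -2.998]
wrist_force: [-4.5, 0.4, 7.0]
finger_gap: 11.6
```

play_rows(commands=[{"x": 0,"y": 0,"z": 0.001,"wx": 0,"wy": 0,"wz": 0,"grip": 0},{"x": 0,"y": 0,"z": 0,"wx": 0,"wy": 0,"wz": 0,"grip": 0}])

```text
clock: 42.55
eef_pos: [577.7, -105.6, 84.9]
eef_rot: [-3.141, 0.001, -2.998]
wrist_force: [-8.1, 0.6, 16.2]
finger_gap: 11.7
```

```bash
python3 - <<'E'
from h import *
st(); p,d,P=snap("wrist","ah")
cv2.imwrite("pics/ah_crop.png",cv2.resize(p[80:310,130:380,::-1],None,fx=2.6,fy=2.6,interpolation=cv2.INTER_CUBIC))
for (u,v) in [(245,208),(235,212),(262,208),(252,212),(252,240),(270,160)]: print((u,v),P[v-1:v+2,u-1:u+2].reshape(-1,3).mean(0).round(1))
E
```

```text
t 42.55 pos [ 577.7 -105.6   84.9] rot [-180.     0.  -171.7] F [-8.1  0.6 16.2] gap 11.7
(245, 208) [ 560.2 -112.8  119.7]
(235, 212) [ 564.5 -118.8  118. ]
(262, 208) [ 559.3 -101.8  117.8]
(252, 212) [ 559.2 -108.4  128.2]
(252, 240) [ 570.5 -106.7  144.2]
(270, 160) [ 528.2 -101.4  113.7]
```

View pics/ah_crop.png

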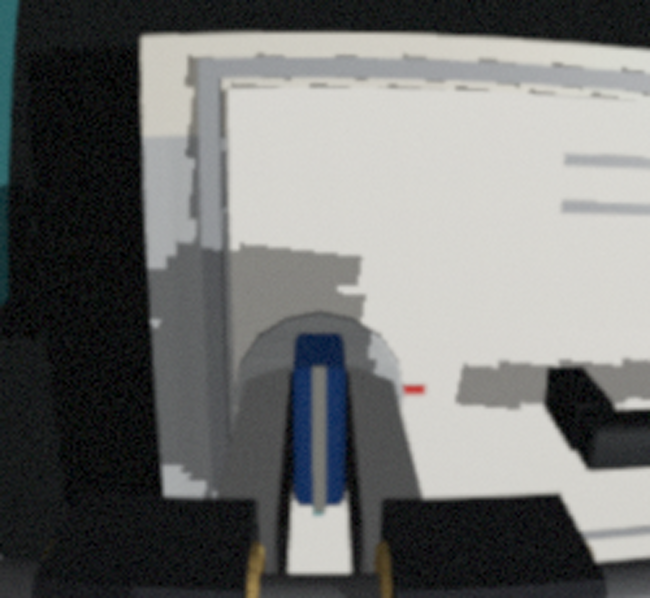

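Home: wing top reads 144 mm (=114+30), flange 118, 16 N up. Ease slightly and turn clockwise.

play_rows(commands=[{"x": 0.0003,"y": 0,"z": -0.0006,"wx": 0,"wy": 0,"wz": 0,"grip": 0},{"x": 0,"y": -0.0001,"z": 0,"wx": 0,"wy": 0,"wz": 6,"grip": 0},{"x": 0,"y": -0.0001,"z": 0,"wx": 0,"wy": 0,"wz": 6,"grip": 0},{"x": 0,"y": -0.0001,"z": 0,"wx": 0,"wy": 0,"wz": 6,"grip": 0},{"x": 0,"y": -0.0001,"z": 0,"wx": 0,"wy": 0,"wz": 6,"grip": 0},{"x": 0,"y": -0.0001,"z": 0,"wx": 0,"wy": 0,"wz": 6,"grip": 0},{"x": 0,"y": 0,"z": 0,"wx": 0,"wy": 0,"wz": 0,"grip": 0}])

```text
clock: 43.48
eef_pos: [578.0, -106.3, 84.9]
eef_rot: [3.141, 0.002, 2.76]
wrist_force: [-0.2, -0.7, 7.9]
finger_gap: 11.5
```

```bash
python3 - <<'E'
from h import *
st(); print(manip.read_state()["moment"].round(2))
E
```

```text
t 43.48 pos [ 578.  -106.3   84.9] rot [1.800e+02 1.000e-01 1.582e+02] F [-0.2 -0.7  7.9] gap 11.5
[ 0.07 -0.04 -0.07]
```

play_rows(commands=[{"x": 0,"y": -0.0001,"z": 0,"wx": 0,"wy": 0,"wz": 6,"grip": 0},{"x": 0,"y": -0.0001,"z": 0,"wx": 0,"wy": 0,"wz": 6,"grip": 0},{"x": 0,"y": -0.0001,"z": 0,"wx": 0,"wy": 0,"wz": 6,"grip": 0},{"x": 0,"y": -0.0001,"z": 0,"wx": 0,"wy": 0,"wz": 6,"grip": 0},{"x": 0,"y": -0.0001,"z": 0,"wx": 0,"wy": 0,"wz": 6,"grip": 0},{"x": 0,"y": -0.0001,"z": 0,"wx": 0,"wy": 0,"wz": 6,"grip": 0},{"x": 0,"y": -0.0001,"z": 0,"wx": 0,"wy": 0,"wz": 6,"grip": 0},{"x": 0,"y": -0.0001,"z": 0,"wx": 0,"wy": 0,"wz": 6,"grip": 0},{"x": 0,"y": -0.0001,"z": 0,"wx": 0,"wy": 0,"wz": 6,"grip": 0},{"x": 0,"y": -0.0001,"z": 0,"wx": 0,"wy": 0,"wz": 6,"grip": 0},{"x": 0,"y": 0,"z": 0,"wx": 0,"wy": 0,"wz": 0,"grip": 0},{"x": 0,"y": 0,"z": 0,"wx": 0,"wy": 0,"wz": 0,"grip": 0}])

```text
clock: 44.98
eef_pos: [577.3, -107.0, 84.9]
eef_rot: [3.14, 0.001, 1.715]
wrist_force: [-0.3, -1.3, 6.7]
finger_gap: 11.6
```

```bash
python3 - <<'E'
from h import *
st(); print(manip.read_state()["moment"].round(2))
E
```

```text
t 44.98 pos [ 577.3 -107.    84.9] rot [1.799e+02 1.000e-01 9.820e+01] F [-0.3 -1.3  6.7] gap 11.6
[-0.1  -0.03 -0.08]
```

Quarter turn done (yaw 98.2°). Release, rise and look.

play_rows(commands=[{"x": 0,"y": 0,"z": 0,"wx": 0,"wy": 0,"wz": 1,"grip": 0},{"x": 0,"y": 0,"z": 0,"wx": 0,"wy": 0,"wz": 0,"grip": 0},{"x": 0,"y": 0,"z": 0,"wx": 0,"wy": 0,"wz": -0.9,"grip": 0.45},{"x": 0,"y": 0,"z": 0,"wx": 0,"wy": 0,"wz": 0,"grip": 0.45},{"x": 0,"y": 0,"z": 0,"wx": 0,"wy": 0,"wz": 0,"grip": 0.45},{"x": 0,"y": 0,"z": -0.03,"wx": 0,"wy": 0,"wz": 0,"grip": 0.45},{"x": 0,"y": 0,"z": -0.05,"wx": 0,"wy": 0,"wz": 0,"grip": 0.45},{"x": -0.02,"y": 0,"z": -0.03,"wx": 0,"wy": 0,"wz": 0,"grip": 0.45},{"x": -0.02,"y": 0,"z": 0,"wx": 0,"wy": 0,"wz": 0,"grip": 0.45},{"x": 0,"y": 0,"z": 0,"wx": 0,"wy": 0,"wz": 0,"grip": 0.45}])

```text
clock: 46.22
eef_pos: [581.8, -147.3, 192.3]
eef_rot: [-3.14, -0.001, 1.711]
wrist_force: [-0.4, 0.1, -0.7]
finger_gap: 42.0
```

```bash
python3 - <<'E'
from h import *
st(); p,d,P=snap("wrist","ai"); 
T=np.load("pics/ai_wrist.npz")["T"]
w=a2w(0,-106); top=((abs(P[...,2]-144)<6)&(np.hypot(P[...,0]-w[0],P[...,1]-w[1])<30)).astype(np.uint8)
n,l,S,c=cv2.connectedComponentsWithStats(top); k=1+S[1:,4].argmax(); cnt,_=cv2.findContours((l==k).astype(np.uint8),cv2.RETR_EXTERNAL,cv2.CHAIN_APPROX_NONE)
q=rays("wrist",cnt[0][:,0,:],144,T)[:,:2].astype(np.float32); print("stud",rect(q),"want",w,"z",np.median(P[l==k][:,2]))
go([390.3,-307.9],170,125.5)
E
```

```text
t 46.23 pos [ 581.8 -147.3  192.3] rot [-179.9   -0.    98.1] F [-0.4  0.1 -0.7] gap 42.0
stud (array([ 576.4, -106.8]), array([11.7, 36.2]), 8.1) want [ 577.1422409  -105.44075667] z 143.6332970623311
shift mm [-132.9 -212.1   22.4] n>=5 per row [-26.6 -42.4   4.5]  wz total -27.4 n>=3
```

View pics/ai_wrist.png

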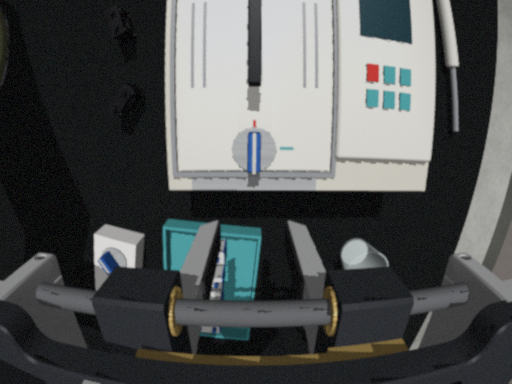

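The first fastener is locked: wing along the analyser's y (8.1°), top at 143.6. Next the other one.

play_rows(commands=[{"x": -0.0266,"y": -0.0424,"z": 0,"wx": 0,"wy": 0,"wz": 0,"grip": 0.45},{"x": -0.0266,"y": -0.0424,"z": 0,"wx": 0,"wy": 0,"wz": 0,"grip": 0.45},{"x": -0.0266,"y": -0.0424,"z": 0.02,"wx": 0,"wy": 0,"wz": 0,"grip": 0.45},{"x": -0.0266,"y": -0.0424,"z": 0.03,"wx": 0,"wy": 0,"wz": 0,"grip": 0.45},{"x": -0.0266,"y": -0.0424,"z": 0.03,"wx": 0,"wy": 0,"wz": 0,"grip": 0.45},{"x": 0,"y": 0,"z": 0.03,"wx": 0,"wy": 0,"wz": -9,"grip": 0.45},{"x": 0,"y": 0,"z": 0.02,"wx": 0,"wy": 0,"wz": -9,"grip": 0.45},{"x": 0,"y": 0,"z": 0,"wx": 0,"wy": 0,"wz": -9,"grip": 0.45},{"x": 0,"y": 0,"z": 0,"wx": 0,"wy": 0,"wz": 0,"grip": 0.45},{"x": 0,"y": 0,"z": 0,"wx": 0,"wy": 0,"wz": 0,"grip": 0.45}])

```text
clock: 47.52
eef_pos: [391.2, -307.6, 63.6]
eef_rot: [-3.142, -0.0, 2.181]
wrist_force: [0.7, 0.8, -0.3]
finger_gap: 42.1
```

```bash
python3 - <<'E'
from h import *
st(); snap("wrist","aj"); studs("aj"); go([390.3,-307.9],11,125.2)
E
```

```text
t 47.52 pos [ 391.2 -307.6   63.6] rot [-180.   -0.  125.] F [ 0.7  0.8 -0.3] gap 42.1
px [252. 216.] 716 centre [ 390.4 -307.4] size [11.8 37.1] long dir 126.5
   white line n 339 mean [ 390.9 -307.3] dir 126.6
shift mm [ 0.5 -0.9 52.7] n>=1 per row [ 0.5 -0.9 52.7]  wz total -0.2 n>=1
```

View pics/aj_wrist.png

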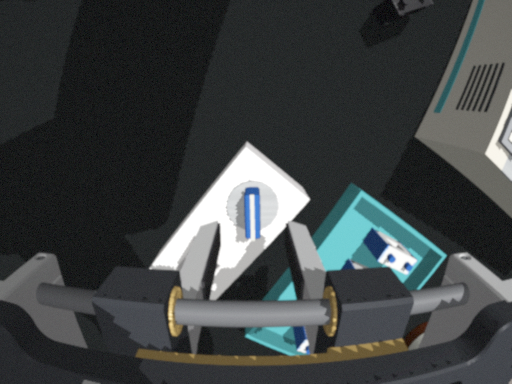

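play_rows(commands=[{"x": 0.0005,"y": -0.0005,"z": 0.025,"wx": 0,"wy": 0,"wz": -1.5,"grip": 0.45},{"x": 0,"y": 0,"z": 0.015,"wx": 0,"wy": 0,"wz": 0,"grip": 0.45},{"x": 0,"y": 0,"z": 0.012,"wx": 0,"wy": 0,"wz": 0,"grip": 0.45},{"x": 0,"y": 0,"z": 0,"wx": 0,"wy": 0,"wz": 0,"grip": 0.45},{"x": 0,"y": 0,"z": 0,"wx": 0,"wy": 0,"wz": 0,"grip": 0},{"x": 0,"y": 0,"z": 0,"wx": 0,"wy": 0,"wz": 0,"grip": 0},{"x": 0,"y": 0,"z": 0,"wx": 0,"wy": 0,"wz": 0,"grip": 0},{"x": 0,"y": 0,"z": 0,"wx": 0,"wy": 0,"wz": 0,"grip": 0}], squeeze=55)

```text
clock: 48.58
eef_pos: [390.7, -308.0, 12.1]
eef_rot: [3.141, 0.0, 2.21]
wrist_force: [-0.5, 1.5, 2.3]
finger_gap: 11.7
```

```bash
python3 - <<'E'
from h import *
st(); p,d,P=snap("wrist","ak");  cv2.imwrite("pics/ak_crop.png",cv2.resize(p[150:310,170:340,::-1],None,fx=4.5,fy=3.7,interpolation=cv2.INTER_CUBIC))
w=a2w(0,106); print(w); go(w,185,188.06)
E
```

```text
t 48.58 pos [ 390.7 -308.    12.1] rot [180.    0.  126.6] F [-0.5  1.5  2.3] gap 11.7
[547.4120544  104.46425997]
shift mm [ 237.3  372.  -173. ] n>=8 per row [ 29.7  46.5 -21.6]  wz total -61.4 n>=6
```

View pics/ak_crop.png

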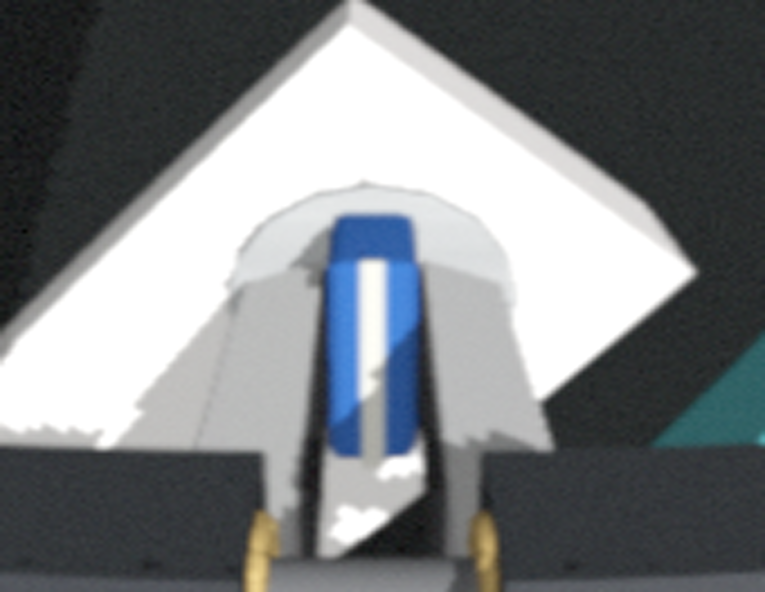

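Gripped centrally. Lift, carry to the left slot, turn to entry angle.

play_rows(commands=[{"x": 0,"y": 0,"z": -0.02,"wx": 0,"wy": 0,"wz": 0,"grip": 0},{"x": 0,"y": 0,"z": -0.05,"wx": 0,"wy": 0,"wz": 0,"grip": 0},{"x": 0,"y": 0,"z": -0.055,"wx": 0,"wy": 0,"wz": 0,"grip": 0},{"x": 0.0297,"y": 0.0465,"z": -0.02,"wx": 0,"wy": 0,"wz": 0,"grip": 0},{"x": 0.0297,"y": 0.0465,"z": -0.028,"wx": 0,"wy": 0,"wz": 0,"grip": 0},{"x": 0.0297,"y": 0.0465,"z": 0,"wx": 0,"wy": 0,"wz": 0,"grip": 0},{"x": 0.0297,"y": 0.0465,"z": 0,"wx": 0,"wy": 0,"wz": 0,"grip": 0},{"x": 0.0297,"y": 0.0465,"z": 0,"wx": 0,"wy": 0,"wz": 0,"grip": 0},{"x": 0.0297,"y": 0.0465,"z": 0,"wx": 0,"wy": 0,"wz": 0,"grip": 0},{"x": 0.0297,"y": 0.0465,"z": 0,"wx": 0,"wy": 0,"wz": 0,"grip": 0},{"x": 0.0297,"y": 0.0465,"z": 0,"wx": 0,"wy": 0,"wz": 0,"grip": 0},{"x": 0,"y": 0,"z": 0.006,"wx": 0,"wy": 0,"wz": -10.2,"grip": 0},{"x": 0,"y": 0,"z": 0.006,"wx": 0,"wy": 0,"wz": -10.2,"grip": 0},{"x": 0,"y": 0,"z": 0.006,"wx": 0,"wy": 0,"wz": -10.2,"grip": 0},{"x": 0,"y": 0,"z": 0.006,"wx": 0,"wy": 0,"wz": -10.2,"grip": 0},{"x": 0,"y": 0,"z": 0.006,"wx": 0,"wy": 0,"wz": -10.2,"grip": 0},{"x": 0,"y": 0,"z": 0.006,"wx": 0,"wy": 0,"wz": -10.2,"grip": 0},{"x": 0,"y": 0,"z": 0,"wx": 0,"wy": 0,"wz": 0,"grip": 0},{"x": 0,"y": 0,"z": 0,"wx": 0,"wy": 0,"wz": 0,"grip": 0}])

```text
clock: 51.0
eef_pos: [547.2, 104.7, 149.0]
eef_rot: [-3.142, 0.0, -3.009]
wrist_force: [-0.2, -0.2, -0.6]
finger_gap: 11.2
```

```bash
python3 - <<'E'
from h import *
st(); p,d,P=snap("wrist","al"); T=np.load("pics/al_wrist.npz")["T"]; go(a2w(0,106),106,188.06)
cv2.imwrite("pics/al_crop.png",cv2.resize(p[80:310,130:380,::-1],None,fx=2.6,fy=2.6,interpolation=cv2.INTER_CUBIC))
g=p.max(2).astype(int); zt=T[2,3]-110; I=np.eye(4)
for v in (180,185,190): print(v,g[v,236:270])
print(g[165:205,252])
# nominal slot in tool coords
Ti=np.linalg.inv(T); print("nominal slot in tool",(Ti@np.r_[a2w(0,106),110,1])[:3].round(1))
np.save("pics/al_T.npy",T)
E
```

```text
t 51.00 pos [547.2 104.7 149. ] rot [-180.     0.  -172.4] F [-0.2 -0.2 -0.6] gap 11.2
shift mm [-0.1 -0.3 43.1] n>=1 per row [-0.1 -0.3 43.1]  wz total -0.4 n>=1
180 [219 218 219 217 219 219 219 219 219 220 218 218 220 219 219 219 219 219
 219 221 219 220 219 220 220 219 219 220 219 219 219 219 220 220]
185 [185 188 188 186 185 184 186 185 185 186 185 183 182 184 184 183 183 182
 183 180 182 183 183 185 186 186 184 184 185 186 178 159 154 175]
190 [171 175 175 176 175 176 179 178 177 164 108  45  21  33  25  25  23  27
  24  26  60 108 155 174 179 178 176 174 175 166 140 114 118 165]
[221 220 220 221 221 219 219 219 220 218 220 219 220 220 219 219 219 219
 217 203 183 161 106  39  31  23  20  28  28  27  28  28  24  32  52  79
  99 104 103 107]
nominal slot in tool [-0.1 -0.3 39. ]
```

View pics/al_crop.png

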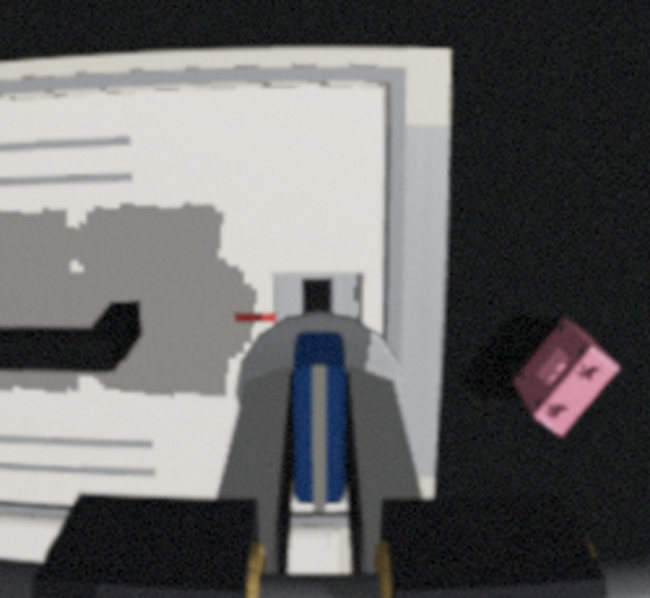

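play_rows(commands=[{"x": -0.001,"y": -0.0005,"z": 0.03,"wx": 0,"wy": 0,"wz": -0.4,"grip": 0},{"x": 0,"y": 0,"z": 0.012,"wx": 0,"wy": 0,"wz": 0,"grip": 0},{"x": 0,"y": 0,"z": 0.003,"wx": 0,"wy": 0,"wz": 0,"grip": 0},{"x": 0,"y": 0,"z": 0.003,"wx": 0,"wy": 0,"wz": 0,"grip": 0},{"x": 0,"y": 0,"z": 0.003,"wx": 0,"wy": 0,"wz": 0,"grip": 0},{"x": 0,"y": 0,"z": 0.002,"wx": 0,"wy": 0,"wz": 0,"grip": 0},{"x": 0,"y": 0,"z": 0,"wx": 0,"wy": 0,"wz": 0,"grip": 0}])

```text
clock: 51.92
eef_pos: [548.2, 104.4, 95.8]
eef_rot: [-3.142, -0.0, -2.998]
wrist_force: [0.1, 0.3, -0.2]
finger_gap: 11.7
```

play_rows(commands=[{"x": 0,"y": 0,"z": 0.003,"wx": 0,"wy": 0,"wz": 0,"grip": 0},{"x": 0,"y": 0,"z": 0.002,"wx": 0,"wy": 0,"wz": 0,"grip": 0},{"x": 0,"y": 0,"z": 0,"wx": 0,"wy": 0,"wz": 0,"grip": 0}])

```text
clock: 52.3
eef_pos: [548.1, 104.4, 90.6]
eef_rot: [3.142, -0.0, -2.998]
wrist_force: [0.3, 0.7, 0.2]
finger_gap: 11.7
```

play_rows(commands=[{"x": 0,"y": 0,"z": 0.002,"wx": 0,"wy": 0,"wz": 0,"grip": 0},{"x": 0,"y": 0,"z": 0.0015,"wx": 0,"wy": 0,"wz": 0,"grip": 0},{"x": 0,"y": 0,"z": 0.0015,"wx": 0,"wy": 0,"wz": 0,"grip": 0},{"x": 0,"y": 0,"z": 0,"wx": 0,"wy": 0,"wz": 0,"grip": 0}])

```text
clock: 52.8
eef_pos: [548.3, 104.4, 86.1]
eef_rot: [-3.142, 0.0, -2.998]
wrist_force: [-2.6, -0.5, 3.4]
finger_gap: 11.6
```

play_rows(commands=[{"x": 0,"y": 0,"z": 0.001,"wx": 0,"wy": 0,"wz": 0,"grip": 0},{"x": 0,"y": 0,"z": 0.0006,"wx": 0,"wy": 0,"wz": 0,"grip": 0},{"x": 0,"y": 0,"z": 0,"wx": 0,"wy": 0,"wz": 0,"grip": 0}])

```text
clock: 53.18
eef_pos: [548.4, 104.4, 86.0]
eef_rot: [-3.142, 0.001, -2.998]
wrist_force: [-10.8, -1.3, 19.3]
finger_gap: 11.6
```

```bash
python3 - <<'E'
from h import *
st(); p,d,P=snap("wrist","am")
for (u,v) in [(235,212),(262,208),(252,240),(252,250)]: print((u,v),P[v-1:v+2,u-1:u+2].reshape(-1,3).mean(0).round(1))
E
```

```text
t 53.17 pos [548.4 104.4  86. ] rot [-1.800e+02  1.000e-01 -1.717e+02] F [-10.8  -1.3  19.3] gap 11.6
(235, 212) [535.6  91.2 117.9]
(262, 208) [530.2 108.2 118.2]
(252, 240) [541.6 103.3 144.3]
(252, 250) [547.9 104.2 144.7]
```

Home (wing top 144.3, flange 118). Ease off and turn clockwise 90°.

play_rows(commands=[{"x": 0.0003,"y": 0,"z": -0.0009,"wx": 0,"wy": 0,"wz": 0,"grip": 0},{"x": 0,"y": -0.0001,"z": 0,"wx": 0,"wy": 0,"wz": 6,"grip": 0},{"x": 0,"y": -0.0001,"z": 0,"wx": 0,"wy": 0,"wz": 6,"grip": 0},{"x": 0,"y": -0.0001,"z": 0,"wx": 0,"wy": 0,"wz": 6,"grip": 0},{"x": 0,"y": -0.0001,"z": 0,"wx": 0,"wy": 0,"wz": 6,"grip": 0},{"x": 0,"y": -0.0001,"z": 0,"wx": 0,"wy": 0,"wz": 6,"grip": 0},{"x": 0,"y": 0,"z": 0,"wx": 0,"wy": 0,"wz": 0,"grip": 0}])

```text
clock: 54.1
eef_pos: [548.7, 104.0, 86.1]
eef_rot: [3.14, 0.002, 2.76]
wrist_force: [0.6, -0.0, 7.1]
finger_gap: 11.6
```

play_rows(commands=[{"x": 0,"y": -0.0001,"z": 0,"wx": 0,"wy": 0,"wz": 6,"grip": 0},{"x": 0,"y": -0.0001,"z": 0,"wx": 0,"wy": 0,"wz": 6,"grip": 0},{"x": 0,"y": -0.0001,"z": 0,"wx": 0,"wy": 0,"wz": 6,"grip": 0},{"x": 0,"y": -0.0001,"z": 0,"wx": 0,"wy": 0,"wz": 6,"grip": 0},{"x": 0,"y": -0.0001,"z": 0,"wx": 0,"wy": 0,"wz": 6,"grip": 0},{"x": 0,"y": -0.0001,"z": 0,"wx": 0,"wy": 0,"wz": 6,"grip": 0},{"x": 0,"y": -0.0001,"z": 0,"wx": 0,"wy": 0,"wz": 6,"grip": 0},{"x": 0,"y": -0.0001,"z": 0,"wx": 0,"wy": 0,"wz": 6,"grip": 0},{"x": 0,"y": -0.0001,"z": 0,"wx": 0,"wy": 0,"wz": 6,"grip": 0},{"x": 0,"y": -0.0001,"z": 0,"wx": 0,"wy": 0,"wz": 6,"grip": 0},{"x": 0,"y": 0,"z": 0,"wx": 0,"wy": 0,"wz": 0,"grip": 0},{"x": 0,"y": 0,"z": 0,"wx": 0,"wy": 0,"wz": 1,"grip": 0},{"x": 0,"y": 0,"z": 0,"wx": 0,"wy": 0,"wz": 0,"grip": 0}])

```text
clock: 55.72
eef_pos: [548.0, 103.2, 86.0]
eef_rot: [3.139, 0.0, 1.697]
wrist_force: [-0.5, 0.3, 8.2]
finger_gap: 11.4
```

play_rows(commands=[{"x": 0,"y": 0,"z": 0,"wx": 0,"wy": 0,"wz": -0.9,"grip": 0.45},{"x": 0,"y": 0,"z": 0,"wx": 0,"wy": 0,"wz": 0,"grip": 0.45},{"x": 0,"y": 0,"z": 0,"wx": 0,"wy": 0,"wz": 0,"grip": 0.45},{"x": 0,"y": 0,"z": -0.03,"wx": 0,"wy": 0,"wz": 0,"grip": 0.45},{"x": 0,"y": 0,"z": -0.05,"wx": 0,"wy": 0,"wz": 0,"grip": 0.45},{"x": -0.02,"y": 0,"z": -0.05,"wx": 0,"wy": 0,"wz": 0,"grip": 0.45},{"x": -0.05,"y": 0,"z": -0.05,"wx": 0,"wy": 0,"wz": 0,"grip": 0.45},{"x": -0.05,"y": 0,"z": 0,"wx": 0,"wy": 0,"wz": 0,"grip": 0.45},{"x": -0.04,"y": 0,"z": 0,"wx": 0,"wy": 0,"wz": 0,"grip": 0.45},{"x": 0,"y": 0,"z": 0,"wx": 0,"wy": 0,"wz": 0,"grip": 0.45},{"x": 0,"y": 0,"z": 0,"wx": 0,"wy": 0,"wz": 0,"grip": 0.45}])

```text
clock: 57.1
eef_pos: [568.9, -48.8, 259.1]
eef_rot: [-3.141, -0.0, 1.713]
wrist_force: [0.1, 0.2, -0.4]
finger_gap: 42.0
```

```bash
python3 - <<'E'
from h import *
st(); p,d,P=snap("wrist","an"); snap("scene","an"); tray("scene","an")
T=np.load("pics/an_wrist.npz")["T"]
for Y in (106,-106):
    w=a2w(0,Y); top=((abs(P[...,2]-144)<6)&(np.hypot(P[...,0]-w[0],P[...,1]-w[1])<30)).astype(np.uint8)
    n,l,S,c=cv2.connectedComponentsWithStats(top); k=1+S[1:,4].argmax(); cnt,_=cv2.findContours((l==k).astype(np.uint8),cv2.RETR_EXTERNAL,cv2.CHAIN_APPROX_NONE)
    q=rays("wrist",cnt[0][:,0,:],144,T)[:,:2].astype(np.float32); print("stud",rect(q),"want",w.round(1),"z",np.median(P[l==k][:,2]))
c,s=np.cos(AY),np.sin(AY); A=(P[...,:2]-AC)@np.array([[c,s],[-s,c]]).T
for sx in (-55,55):
    for sy in (-90,0,90):
        m=np.hypot(A[...,0]-sx,A[...,1]-sy)<6; print((sx,sy),m.sum(),np.nanmedian(P[m][:,2]).round(1) if m.sum() else None)
p,d,P=load("scene","an"); cv2.imwrite("pics/an_crop.png",cv2.resize(p[130:384,60:360,::-1],None,fx=2.3,fy=2.3,interpolation=cv2.INTER_CUBIC))
E
```

```text
t 57.10 pos [568.9 -48.8 259.1] rot [-180.    -0.    98.1] F [ 0.1  0.2 -0.4] gap 42.0
tray scene rim 759 [ 540.1 -337.8] [142.9 201.1] 2.4
tray scene floor 2615 [ 518.5 -383.9] [541.6 305.6] 24.3
stud (array([547.3, 102.8]), array([10.9, 36.1]), 8.2) want [547.4 104.5] z 143.76750506649378
stud (array([ 576.7, -106. ]), array([11. , 37.8]), 8.2) want [ 577.1 -105.4] z 143.34536746850566
(-55, -90) 64 113.6
(-55, 0) 73 113.7
(-55, 90) 76 113.8
(55, -90) 60 113.4
(55, 0) 75 113.5
(55, 90) 72 113.8
```

View pics/an_wrist.png

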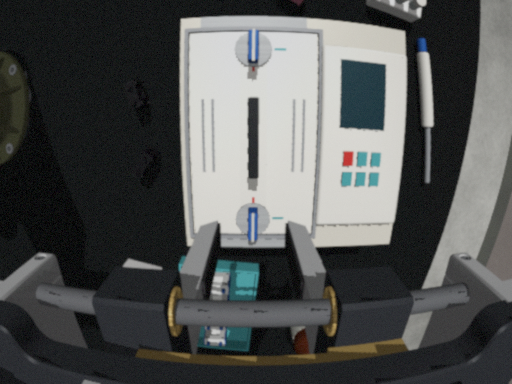

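View pics/an_crop.png

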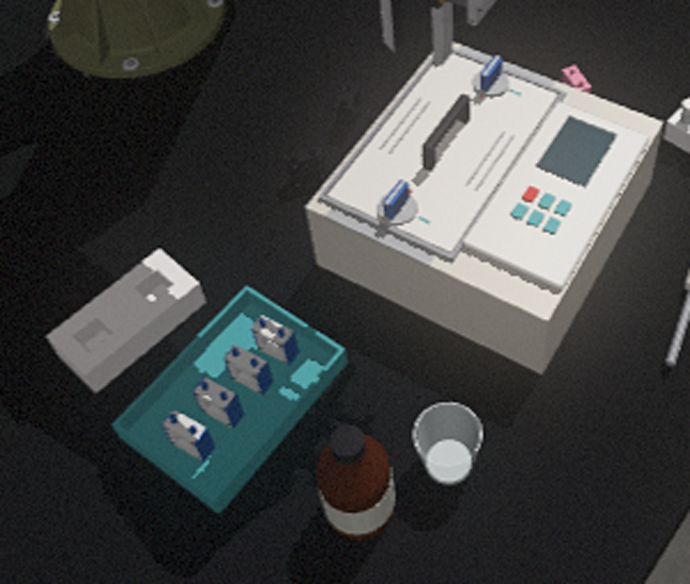

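The final checks look right: both wings lie along the analyser's y (8.2°) with their tops at about 143.5 mm. The cover is flat at 113.4–113.8 mm. Four heads stand in the tray, the foam is empty, and the gripper is clear of everything. I'm handing in now.

```bash
python3 - <<'E'
from h import *
print(manip.sign_off()); st()
E
```

```text
the job is handed in; nothing more can be done
None
the job is handed in; nothing more can be done
```

The analyser is ready for transport, and I handed the job in at about 57 s of the 210 s allowed. Four pump heads were on the shaft. I slid each off its open end and stood all four in the teal tray. The white cover was then set inside the rim, and both fasteners were pushed home and turned 90° clockwise.

**Last checks**
- **Cover:** its top reads 113.4–113.8 mm at six points (114 expected), so it lies flat.
- **Fasteners:** both wings lie along the analyser's y (8.2° measured against 8.06°). Their tops are at 143.3 and 143.8 mm (144 expected when home).
- **Heads, foam and bystanders:** all four heads are in the tray and the foam is empty. The bottle and cup look unmoved, and the arm never went near the vial rack.

**What disagreed**
- **Fingertips:** they turned out to be about 36 mm short of the stated TCP. The first grip on the cover's handle closed on air, and the heads had been held only near their tops. I corrected for this, and the second handle grip held.
- **Tray:** it read about 3 mm further along -y at the end than at the start; I did not find out why.
- **Fastener at the +y end:** its wing centre measured about 1.7 mm off the slot's nominal centre.

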